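# Clean and dry the face brushes on the vanity's drying stand

## Robot

A 7-joint arm with a two-finger parallel gripper is mounted at the origin on the work surface. World frame = base frame: x ahead of the robot, y to its left, z up, the work surface at z = 0. Lengths are in mm, angles in rad, forces in N, time in s.
With the tool pointing down it reaches from about 425 to 875 mm from the base axis. Payload 8.4 kg.
Tool frame: the origin (TCP) lies midway between the tips of the shut fingers; the grasp point (between the pads) lies 19 mm behind it; z points along the fingers, y is the line along which they close (so a half turn about z gives the same grasp; the last joint's range is limited). The gripper opens to 87 mm and grips with 3 to 60 N. Pads are 19 mm wide; open, the fingers measure 117 mm over their backs; the gripper's body (75 mm by 190 mm) begins 51 mm behind the grasp point.
Start: joints at [1.095, 0.333, 0.04, 1.465, -0.013, 1.343, -0.059], TCP at [239.141, -604.38, 222.546] pointing down, gripper open.
Joint ranges: [-2.58, 2.58], [-0.38, 2.09], [-1.3, 1.39], [0.25, 2.4], [-1.5, 4.64], [0.08, 2.09], [-2.65, 2.65]. Speed limits (rad/s): [2.22, 2.22, 2.79, 2.79, 3.14, 3.14, 3.14].

## Interface

Orientations are given as a rotation vector (axis times angle).
In Python, from rig import env, vision, workorder gives the robot as it stands.
- The arm moves only by the shell command python3 -m pendant 'ROWS'. ROWS is text: rows parted by semicolons, each of 5 numbers parted by spaces: the shift along the tool's x, y, z in cm, then the turn about the tool's z in degrees, then the opening, from 0 (shut) to 1 (fully open). A call has 1 to 10 rows; each row shifts and turns the commanded pose from where the row before left it, along the tool's axes as they then stand; what a row does not reach is not made up. A row lasts 1/12 s, in which the tool goes at most 41.7 mm and 7.16 degrees, less where a joint would pass 70% of its speed; a pose out of reach is approached as far as the arm can. A call with a gripper value outside its range is refused whole. The fingers move at their own pace and stop on an object; the grip force is fixed at half the most. Time passes only in rows, so rows that do not move let the fingers close. It gives the time, the measured TCP pose, the force, the opening and the grip force at its end, in the units of the state.
- env.get_state(): the state, without advancing time (a new reading comes with each control period).
- vision.grab_frame(name): name is "side" or "top" or "wrist"; returns (picture, depth): 400x640x3 uint8, red, green, blue; 400x640 float32, mm along the optical axis (not along the pixel's ray), 0 where there is no reading.
- vision.calibration(name): a dict with "intrinsics" (3x3 intrinsics, pixels), "rvec" (rotation vector, rad) and "tvec" (3), from world to camera coordinates, as OpenCV has them. Camera axes: x right, y down, z forward; pixel columns grow to the right and rows downward; lengths in mm; the calibration is good to about 2 mm. A picture is of the moment at which its call begins: read the wrist's pose just before it. calibration takes no time and is no camera call; for the wrist camera it gives the pose at the moment of the call.
- workorder.close_job(): hands the job in; it is judged then, once.
The state is a dict: "time_s": time; "joint_pos": joint angles; "joint_velocities": joint speeds; "tau": joint torques, N m; "tcp_pos": TCP position; "tool_rot": TCP orientation; "ft_force": force on the tool from outside, world axes, zero at the start; "wrist_torque": the same for the moment, N m; "finger_gap": opening from 0.0 (shut) to 1.0 (fully open); "grasp_force": force on a finger pad.
Only numpy, scipy, OpenCV 4.12 (cv2) and the standard library are available. Lean on these libraries where they do the work, as an engineer would, in place of code of your own. Each camera call takes 0.05 s, during which the arm holds its last target. There are 200 camera calls.

## Task

Wash and dry the fallen face brushes: put the dry steel tumblers from the dryer's grid upright on the clear middle of the glass shelf, and stand every face brush upright on the grid, bristles up and foot wholly on it. Then press the cleanser bottle's pump head all the way down and let it spring back, and only after that turn the dryer's fan knob clockwise to its end stop, leaving the vial and hair clip on the shelf where they are.

Things in the scene. Friction and masses are not known exactly. Their poses are not given: they have to be found in the camera images.
- brush_red: Red silicone face brush, rigid, 108 mm long, 120 g; starts lying on the vanity (z = 0), bristles roughly to the left, towards the dryer. None if absent. Origin: centre of its sole; own +x: axis from sole to bristles (up when standing; 22 mm above the surface when lying). Dark square foot 44 x 44 mm, x 0-12 mm; round handle 36 mm dia., to 84 mm; round head 44 mm dia., to 96 mm, doming to 108 mm.
- brush_white: White silicone face brush, rigid, 108 mm long, 120 g; starts lying on the vanity (z = 0), bristles roughly to the left, towards the dryer. None if absent. Origin: centre of its sole; own +x: axis from sole to bristles (up when standing; 22 mm above the surface when lying). Dark square foot 44 x 44 mm, x 0-12 mm; round handle 36 mm dia., to 84 mm; round head 44 mm dia., to 96 mm, doming to 108 mm.
- brush_teal: Teal silicone face brush, rigid, 108 mm long, 120 g; starts lying on the vanity (z = 0), bristles roughly to the left, towards the dryer. None if absent. Origin: centre of its sole; own +x: axis from sole to bristles (up when standing; 22 mm above the surface when lying). Dark square foot 44 x 44 mm, x 0-12 mm; round handle 36 mm dia., to 84 mm; round head 44 mm dia., to 96 mm, doming to 108 mm.
- brush_grey: Grey silicone face brush, rigid, 108 mm long, 120 g; starts lying on the vanity (z = 0), bristles roughly to the left, towards the dryer. None if absent. Origin: centre of its sole; own +x: axis from sole to bristles (up when standing; 22 mm above the surface when lying). Dark square foot 44 x 44 mm, x 0-12 mm; round handle 36 mm dia., to 84 mm; round head 44 mm dia., to 96 mm, doming to 108 mm.
- grid (a point): Centre of the top of the dryer's flat steel grid, 210 mm (its x, away from the robot) by 270 mm (its y, to the left), 46 mm above the vanity (z up). The fixed white dryer housing, 40 mm high, spans x -115 to 115, y -150 to 270 mm of this point; its +y end is a deck with the fan knob (nearer the robot) and the spray bottle (farther).
- pump_top (a point): Centre of the flat round top, 28 mm dia., of the white pump head of the cleanser bottle, about 0.209 m above the vanity at rest; it moves with the head. The bottle (pale blue-green, 54 mm dia.) is fixed in a steel bracket on the dryer's deck; a short spout below the top points over the grid.
- pump (a joint): Travel of the pump head in m: 0 at rest (up), 0.008 fully down, straight down. Sprung: about 1.5 N to start, 5 N at the bottom; it springs back by itself.
- fan_grip (a point): On the vertical axis of the black fan knob at grip height, 77 mm above the vanity. Knob: disc 44 mm dia., 8 mm thick, its underside 31 mm below this point, with an upright bar across it, 42 mm long, 14 mm thick, top 7 mm above this point, to be gripped across its thickness. The bar lies along this point's own x and turns with it; at joint value 0 it lies along the grid's x.
- fan (a joint): Angle of the fan knob in rad: grows as the knob turns clockwise seen from above; 0 is off, 2.6 the end stop at full. It stays where it is left (friction about 0.03 N m) and starts part-way.
- shelf: Fixed glass shelf, 400 mm (its x, away from the robot) by 120 mm, top 50 mm above the vanity; origin under its centre, at vanity height. Clear from x = -60 to +110 mm; a fixed acrylic rack with three toothbrushes (to 0.24 m above the vanity) fills x = 135 to 195 mm, vial and clip stand at -80 mm and beyond.
- tumbler_a: Small stainless steel tumbler, open at the top, 58 mm across at the rim, 90 mm high, 120 g, upright (own z up) on the dryer's grid at the start; origin at the centre of its underside. One or two are present; None if absent.
- tumbler_b: Small stainless steel tumbler, open at the top, 58 mm across at the rim, 90 mm high, 120 g, upright (own z up) on the dryer's grid at the start; origin at the centre of its underside. One or two are present; None if absent.
- vial: Cork-topped glass vial, 34 mm across, 73 mm high, loose on the glass shelf; origin at the centre of its underside. Leave alone.
- clip: Black plastic hair clip, 78 x 47 x 32 mm, loose on the glass shelf; origin at the centre of its underside. Leave alone.
Mind the look-alikes: they are no part of the job. Leave any blue or yellow look-alike of the tumbler_a alone.

How it is judged (in metres and radians):
On the way, in this order (a step that is already met when the one before it is completed fails the run):
1. every tumbler stands upright and released on the glass shelf, and every brush upright and released on the drying grid (x of brush_red in the frame of grid between -0.084 and 0.084 m and y of brush_red in the frame of grid between -0.114 and 0.114 m and z of brush_red in the frame of grid between -0.006 and 0.006 m and angle between each of brush_red, brush_white, brush_teal, brush_grey's own x axis and vertical below 0.12 rad and x of brush_white in the frame of grid between -0.084 and 0.084 m and y of brush_white in the frame of grid between -0.114 and 0.114 m and z of brush_white in the frame of grid between -0.006 and 0.006 m and x of brush_teal in the frame of grid between -0.084 and 0.084 m and y of brush_teal in the frame of grid between -0.114 and 0.114 m and z of brush_teal in the frame of grid between -0.006 and 0.006 m and x of brush_grey in the frame of grid between -0.084 and 0.084 m and y of brush_grey in the frame of grid between -0.114 and 0.114 m and z of brush_grey in the frame of grid between -0.006 and 0.006 m and x of tumbler_a in the frame of shelf between -0.19 and 0.19 m and y of tumbler_a in the frame of shelf between -0.055 and 0.055 m and z of tumbler_a in the frame of shelf between 0.044 and 0.056 m and angle between each of tumbler_a, tumbler_b's own z axis and vertical below 0.12 rad and x of tumbler_b in the frame of shelf between -0.19 and 0.19 m and y of tumbler_b in the frame of shelf between -0.055 and 0.055 m and z of tumbler_b in the frame of shelf between 0.044 and 0.056 m and linear speed of each of brush_red, brush_white, brush_teal, brush_grey, tumbler_a, tumbler_b below 0.03 m/s and contact force between the fingers and brush_red below 0.3 N and contact force between the fingers and brush_white below 0.3 N and contact force between the fingers and brush_teal below 0.3 N and contact force between the fingers and brush_grey below 0.3 N and contact force between the fingers and tumbler_a below 0.3 N and contact force between the fingers and tumbler_b below 0.3 N), for 0.3 s.
2. the pump head is pressed down (at least 6.5 of its 8 mm) while all brushes stand on the grid (value of joint pump above 0.0065 m and x of brush_red in the frame of grid between -0.084 and 0.084 m and y of brush_red in the frame of grid between -0.114 and 0.114 m and z of brush_red in the frame of grid between -0.006 and 0.006 m and angle between each of brush_red, brush_white, brush_teal, brush_grey's own x axis and vertical below 0.12 rad and x of brush_white in the frame of grid between -0.084 and 0.084 m and y of brush_white in the frame of grid between -0.114 and 0.114 m and z of brush_white in the frame of grid between -0.006 and 0.006 m and x of brush_teal in the frame of grid between -0.084 and 0.084 m and y of brush_teal in the frame of grid between -0.114 and 0.114 m and z of brush_teal in the frame of grid between -0.006 and 0.006 m and x of brush_grey in the frame of grid between -0.084 and 0.084 m and y of brush_grey in the frame of grid between -0.114 and 0.114 m and z of brush_grey in the frame of grid between -0.006 and 0.006 m), for 0.05 s.
3. the pump head has sprung back up (value of joint pump below 0.001 m), for 0.1 s.
4. the fan knob is turned clockwise to its end stop (value of joint fan above 2.48 rad), for 0.2 s.
At the end, for the whole second after the job is handed in: All released, still, within 7 degrees of upright: brushes on the grid, bristles up, sole centre within 84 mm (grid x) and 114 mm (grid y) of its centre; tumblers on the shelf, centre inside its outline; both within 6 mm of the surface. Pump head up (under 1 mm), fan within 0.12 rad of its stop (all of step 1 and value of joint fan above 2.48 rad and value of joint pump below 0.001 m); the robot touches nothing.
It fails at once if the vial on the glass shelf is moved more than 25 mm (distance of vial from where it was at the start of the episode above 0.025 m).
It fails at once if the clip on the glass shelf is moved more than 25 mm (distance of clip from where it was at the start of the episode above 0.025 m).
Of tumbler_a, tumbler_b only 1 to 2 are there at a start; the rules pass over those that are not, and their reading is None.
Of brush_red, brush_white, brush_teal, brush_grey only 3 to 4 are there at a start; the rules pass over those that are not, and their reading is None.
At some moment in a run one of brush_red, brush_white, brush_teal, brush_grey may be knocked a few centimetres aside while the robot is not near it.
It also fails if it takes over 210 s, if anything falls off the work surface, if the arm or the gripper's body presses on something with over 40 N, if the wrist force passes 120 N, or if a joint passes its speed limit or range.

## Working session

There is one attempt and no reset: what is moved stays moved. The work goes in short steps, Python scripts to look and compute and a shell command to move; the robot and the scene stay as the last step left them, time stands still between calls to the robot, and variables do not carry over. Pictures are saved under pics/ and viewed, at most 14 in all, crops included, and the job is handed in when it is done.

```bash
ls; mkdir -p pics
cat > h.py <<'E'
import numpy as np, cv2
from rig import env, vision, workorder
def grab(n):
    c=vision.calibration(n); im,d=vision.grab_frame(n); return im,d,c
def save(im,f,s=1): cv2.imwrite('pics/'+f,cv2.resize(im[:,:,::-1],None,fx=s,fy=s))
def KRt(c): return np.array(c['intrinsics']),cv2.Rodrigues(np.array(c['rvec'],float))[0],np.array(c['tvec'],float).ravel()
def cloud(d,c):
    K,R,t=KRt(c); v,u=np.mgrid[:d.shape[0],:d.shape[1]]
    p=np.stack([(u-K[0,2])/K[0,0]*d,(v-K[1,2])/K[1,1]*d,d],-1)
    P=(p-t)@R; P[d<=0]=np.nan; return P
def ray(c,u,v,z):
    K,R,t=KRt(c); o=-R.T@t; r=R.T@np.linalg.solve(K,[u,v,1.]); return o+r*(z-o[2])/r[2]
def st():
    s=env.get_state(); print(s['time_s'],np.round(s['tcp_pos'],1),np.round(s['tool_rot'],3),np.round(s['ft_force'],1),s['finger_gap'],s['grasp_force']); return s
E
python3 - <<'E'
from h import *
st()
for n in ['top','side']:
    im,d,c=grab(n); save(im,n+'0.png',1.25); np.savez(n+'0.npz',im=im,d=d)
    K,R,t=KRt(c); print(n,np.round(-R.T@t),np.round(R[2],2),np.round(K[0,0]))
    np.save
E
```

```text
pics
0.0 [ 239.  -604.   221.7] [-3.084e+00 -5.880e-01  1.000e-03] [ 0.5  0.5 -0.2] 1.0019807055738525 0.0
top [ 342.  -73. 1140.] [ 0.16 -0.   -0.99] 409.0
side [ 405. -789.  838.] [ 0.12  0.72 -0.68] 388.0
```

View pics/top0.png

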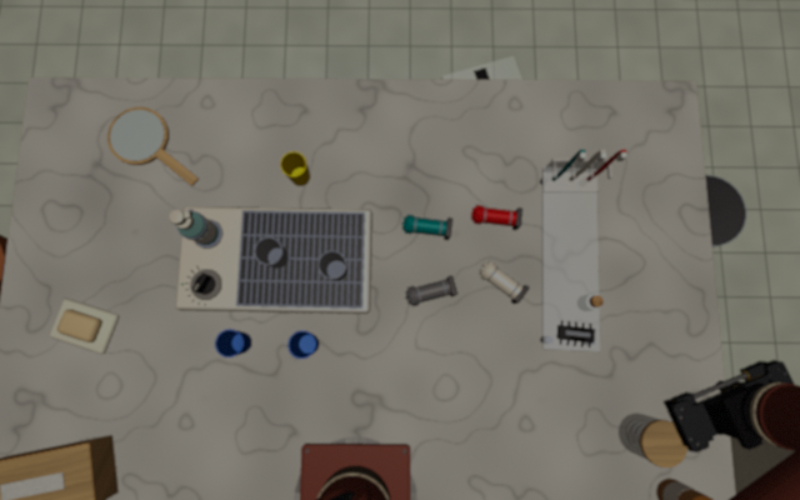

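View pics/side0.png

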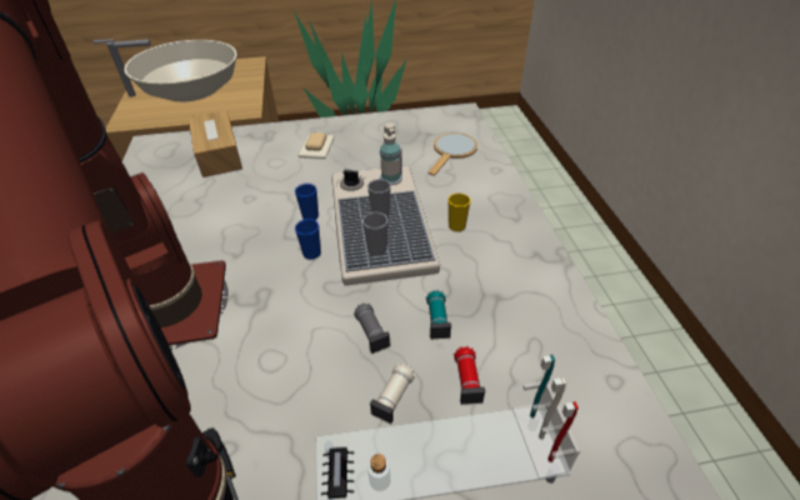

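Top view (800-px scale): brushes are teal (428,227), red (497,217), grey (432,291) and white (503,282). The two dark steel tumblers on the grid are at (270,253) and (333,265). The look-alikes are blue at (235,343) and (303,345) and yellow at (295,167), all off the grid, so I leave them. The steel pair fits the description because they stand on the dryer's grid. The shelf is at x≈570, with the clip at (576,333), the vial at (592,301) and the rack at y<190. The side view agrees.

Run:
```python
from h import *
P={};IM={}
for n in ['top','side']:
    f=np.load(n+'0.npz');c=vision.calibration(n);P[n]=cloud(f['d'],c);IM[n]=f['im']
Pt=P['top'];im=IM['top'];hsv=cv2.cvtColor(im,cv2.COLOR_RGB2HSV)
print('table z',np.nanmedian(Pt[330:350,250:300,2]),np.nanmedian(P['side'][210:230,190:210,2]))
# height blobs in both views
for n in ['top','side']:
    Q=P[n];m=((Q[...,2]>12)&(Q[...,2]<260)&(Q[...,0]>330)&(Q[...,0]<880)&(Q[...,1]>-480)&(Q[...,1]<420)).astype(np.uint8)
    k,l,s,ce=cv2.connectedComponentsWithStats(m)
    for i in range(1,k):
        if s[i,4]<40: continue
        q=Q[l==i]; r=cv2.minAreaRect(q[:,:2].astype(np.float32))
        print(n,s[i],'rect',np.round(r[0]),np.round(r[1]),round(r[2],1),'z95',np.round(np.percentile(q[:,2],[50,97])),'rgb',np.round(np.median(IM[n][l==i],0)))
# tumblers: tops
for n in P:
    Q=P[n];m=((Q[...,2]>115)&(Q[...,2]<150)&(Q[...,0]<720)&(Q[...,1]>50)&(Q[...,1]<260)).astype(np.uint8)
    k,l,s,ce=cv2.connectedComponentsWithStats(m)
    for i in range(1,k):
        if s[i,4]<15: continue
        q=Q[l==i]; (a,b),rr=cv2.minEnclosingCircle(q[q[:,2]>128][:,:2].astype(np.float32)) if (q[:,2]>128).sum()>3 else ((0,0),0)
        print('tall',n,s[i],np.round(np.median(q,0)),'circ',a,b,rr,'zmax',np.percentile(q[:,2],98))
```

```text
table z 0.26995660275976097 -0.7895317697715716
top [ 433  119   52  155 4838] rect [ 524. -437.] [ 87. 384.] 89.9 z95 [ 52. 190.] rgb [138. 137. 132.]
top [224 121  25  27 430] rect [705. 138.] [56. 57.] 51.4 z95 [63. 92.] rgb [64. 51.  2.]
top [  136   165   162    86 12916] rect [508. 181.] [419. 231.] 89.3 z95 [ 43. 143.] rgb [77. 79. 83.]
top [377 164  42  20 555] rect [ 607. -305.] [110.  42.] 83.9 z95 [38. 46.] rgb [113.  30.  29.]
top [322 171  41  21 541] rect [ 584. -152.] [109.  44.] 82.3 z95 [38. 46.] rgb [28. 76. 72.]
top [383 209  41  34 578] rect [ 463. -315.] [110.  43.] 53.0 z95 [38. 46.] rgb [127. 121. 108.]
top [324 220  43  25 564] rect [ 439. -158.] [ 44. 109.] 14.6 z95 [39. 46.] rgb [70. 68. 65.]
top [173 263  28  10 183] rect [343. 254.] [23. 54.] 0.3 z95 [63. 92.] rgb [14. 28. 55.]
top [231 264  24   9 111] rect [342. 107.] [21. 54.] 0.5 z95 [74. 93.] rgb [32. 48. 77.]
side [ 265   98   87  130 6871] rect [509. 179.] [421. 231.] 89.2 z95 [ 44. 147.] rgb [88. 88. 91.]
side [245 146  12  59 407] rect [343. 179.] [209.  26.] 90.0 z95 [65. 90.] rgb [11. 30. 66.]
s
[... 404 characters left out ...]
7439] rect [ 519. -438.] [ 86. 378.] 89.7 z95 [ 51. 211.] rgb [197. 199. 192.]
side [296 290  36  47 782] rect [ 463. -317.] [109.  44.] 53.2 z95 [37. 45.] rgb [172. 166. 154.]
tall top [203 189  25  23 178] [511. 179. 133.] circ 509.6369934082031 172.3450164794922 29.125019073486328 zmax 139.03257912434535
tall top [255 201  10  22  70] [491.  65. 133.] circ 481.05621337890625 50.99238586425781 26.604629516601562 zmax 138.6669810131947
tall side [294 143  19  16 212] [509. 170. 127.] circ 510.26513671875 171.43896484375 29.750520706176758 zmax 137.3967591809988
tall side [290 169  19  10 116] [484.  66. 127.] circ 481.8987731933594 53.0799560546875 25.672863006591797 zmax 137.39946254028436
```

Run:
```python
from h import *
f=np.load('top0.npz');im=f['im']
save(im[150:260,130:310],'crop_grid.png',4)
```

```text
(no output)
```

View pics/crop_grid.png

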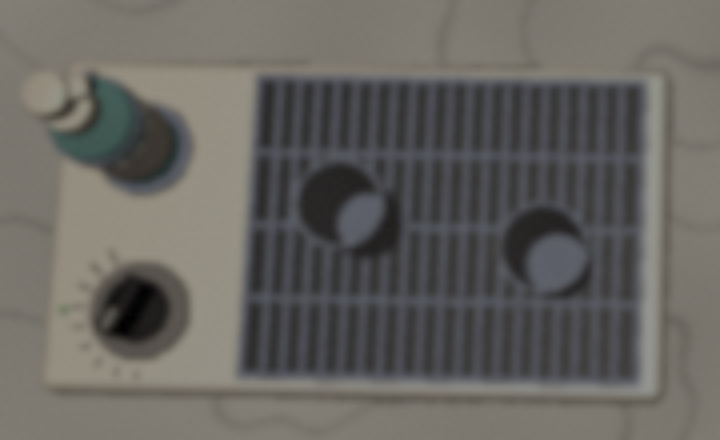

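The crop confirms two steel tumblers on the grid at crop (342,205) and (545,250). The fan knob is at (140,310) with its bar slanted, and the pump top is at about (42,92). Next I refine these positions.

```bash
cat >> h.py <<'E'
from scipy.optimize import least_squares
def yaw(s): 
    R=cv2.Rodrigues(np.array(s['tool_rot'],float))[0]; return np.degrees(np.arctan2(R[1,0],R[0,0])),R
def go(p,yw,s=None):
    "shift in tool axes (cm) to world TCP p; turn deg to yaw (mod 180)"
    s=s or env.get_state(); y0,R=yaw(s); d=R.T@(np.array(p)-s['tcp_pos'])/10
    t=(y0-yw+90)%180-90; print('shift cm',np.round(d,2),'turn first/after',round(t,1),'from yaw',round(y0,1))
E
python3 - <<'E'
from h import *
P={}
for n in ['top','side']:
    f=np.load(n+'0.npz');P[n]=cloud(f['d'],vision.calibration(n))
for nm,c0 in [('A',(510,172)),('B',(484,55))]:
    for ns in (['top'],['side']):
        q=np.vstack([P[n][(P[n][...,2]>132)&(P[n][...,2]<142)&(np.hypot(P[n][...,0]-c0[0],P[n][...,1]-c0[1])<45)] for n in ns])
        print(nm,ns,len(q),np.round(q.min(0)),np.round(q.max(0)), np.round(least_squares(lambda c:np.hypot(q[:,0]-c[0],q[:,1]-c[1])-28,c0,loss='soft_l1').x,1))
for n in P:
    Q=P[n]
    for nm,b in dict(shelf=(200,760,-560,-380,42,58),rack=(600,800,-540,-370,60,280),vial=(330,480,-540,-380,100,135),clip=(280,480,-540,-380,66,99),pump=(450,720,200,420,195,225),knob=(400,550,200,380,78,92),disc=(400,550,200,380,48,60),bottle=(520,720,200,420,100,185)).items():
        m=(Q[...,0]>b[0])&(Q[...,0]<b[1])&(Q[...,1]>b[2])&(Q[...,1]<b[3])&(Q[...,2]>b[4])&(Q[...,2]<b[5])
        q=Q[m]
        if len(q)>4:
            r=cv2.minAreaRect(q[:,:2].astype(np.float32)); print(n,nm,len(q),np.round(q.min(0)),np.round(q.max(0)),'rect',np.round(r[0],1),np.round(r[1],1),round(r[2],1),'zmed',np.round(np.median(q[:,2]),1))
# brush axis: profile
from math import *
for nm,c,a in [('teal',(584.5,-152.5),83),('red',(608,-306),83.5),('white',(463,-316),53),('grey',(439,-160),106)]:
    u=np.array([cos(radians(a)),sin(radians(a))])
    for n in P:
        q=P[n][(np.hypot(P[n][...,0]-c[0],P[n][...,1]-c[1])<70)&(P[n][...,2]>10)]
        e=(q[:,:2]-c)@u; w=(q[:,:2]-c)@np.array([-u[1],u[0]])
        print(nm,n,np.round([e.min(),e.max()]),[ (int(k),round(float(q[abs(e-k)<5][:,2].max())),round(float(w[abs(e-k)<5].max()-w[abs(e-k)<5].min()))) for k in range(-50,51,20)])
E
```

```text
A ['top'] 98 [481. 144. 132.] [537. 201. 141.] [508.9 172. ]
A ['side'] 62 [482. 143. 132.] [537. 201. 139.] [509.5 171.8]
B ['top'] 89 [454.  16. 132.] [510.  71. 141.] [481.6  44.1]
B ['side'] 71 [455.  14. 132.] [510.  74. 138.] [482.3  43.9]
top shelf 5609 [ 314. -527.   42.] [ 716. -393.   58.] rect [ 514.3 -460.1] [122.4 398.8] 88.0 zmed 51.0
top rack 958 [ 658. -527.   60.] [ 709. -405.  238.] rect [ 683.3 -466.1] [ 50.9 122.4] 0.0 zmed 129.7
top vial 153 [ 398. -494.  100.] [ 428. -466.  128.] rect [ 412.5 -480.3] [32.  26.8] 20.8 zmed 118.6
top clip 191 [ 338. -486.   66.] [ 430. -429.   99.] rect [ 377.  -473.4] [ 48.7 101. ] 63.6 zmed 72.7
top pump 161 [548. 303. 196.] [575. 342. 214.] rect [563.4 321.9] [26.  38.7] 21.8 zmed 207.6
top knob 111 [430. 304.  78.] [550. 338.  91.] rect [490.6 324.1] [ 31.4 120.8] 85.9 zmed 83.6
top disc 232 [405. 200.  48.] [549. 355.  60.] rect [477.3 275.6] [157.3 141.1] 87.2 zmed 50.5
top bottle 430 [532. 300. 101.] [595. 357. 182.] rect [559.3 325.7] [50.3 57.1] 60.8 zmed 143.4
side shelf 9875 [ 315. -528.   42.] [ 713. -394.   58.] rect 
[... 908 characters left out ...]
, (10, 41, 35), (30, 45, 41), (50, 42, 26)]
red top [-55.  56.] [(-50, 48, 42), (-30, 44, 32), (-10, 45, 34), (10, 45, 36), (30, 46, 39), (50, 41, 36)]
red side [-56.  51.] [(-50, 47, 45), (-30, 43, 34), (-10, 43, 35), (10, 42, 34), (30, 47, 40), (50, 43, 24)]
white top [-54.  56.] [(-50, 50, 43), (-30, 45, 36), (-10, 45, 35), (10, 45, 34), (30, 47, 40), (50, 44, 33)]
white side [-55.  53.] [(-50, 47, 43), (-30, 41, 35), (-10, 42, 34), (10, 42, 35), (30, 46, 41), (50, 43, 35)]
grey top [-53.  56.] [(-50, 50, 44), (-30, 46, 35), (-10, 44, 35), (10, 44, 36), (30, 44, 39), (50, 47, 40)]
grey side [-55.  54.] [(-50, 46, 44), (-30, 42, 33), (-10, 43, 35), (10, 43, 33), (30, 45, 41), (50, 41, 29)]
```

```bash
python3 -m pendant '0 0 0 5.4 1;0 0 0 5.4 1;0 0 0 5.4 1;0 0 0 5.4 1;4 -0.8 0 0 1;4 -0.8 0 0 1;4 -0.8 0 0 1;4 -0.8 0 0 1;4 -0.8 0 0 1;4 -0.8 0 0 1'; python3 -m pendant '0 -4 0 0 1;0 -4 0 0 1;0 -4 0 0 1;0 -4 0 0 1;0 -4 0 0 1;0 -4 0 0 1;0 -4 0 0 1;0 -4 0 0 1;0 -4 0 0 1;0 -4 0 0 1'; python3 -m pendant '0 -4 0 0 1;0 -4 0 0 1;0 -4 0 0 1;0 -4 0 0 1;0 0 0 0 1;0 0 0 0 1'; python3 -c "
from h import *
st(); go((482,44,100),0)"
```

```text
time_s: 0.93
tcp_pos: [480.8, -555.6, 222.1]
tool_rot: [-3.141, 0.001, 0.001]
ft_force: [-0.9, 0.1, -0.4]
finger_gap: 1.003
grasp_force: 0.0
time_s: 1.77
tcp_pos: [478.6, -154.5, 222.3]
tool_rot: [3.141, -0.0, -0.001]
ft_force: [0.6, 0.2, 0.3]
finger_gap: 1.003
grasp_force: 0.0
time_s: 2.27
tcp_pos: [479.0, 5.9, 222.5]
tool_rot: [-3.142, -0.007, 0.0]
ft_force: [0.5, -1.6, -0.4]
finger_gap: 1.0
grasp_force: 0.0
2.2667 [479.    5.9 222.5] [-3.142 -0.007  0.   ] [ 0.5 -1.6 -0.4] 1.0000171292820943 0.0
shift cm [ 0.32 -3.81 12.25] turn first/after 0.3 from yaw 0.3
```

```bash
python3 -m pendant '0.3 -3.8 0 0.3 1;0 0 4 0 1;0 0 4 0 1;0 0 3 0 1;0 0 1.2 0 1;0 0 0 0 1;0 0 0 0 0.5;0 0 0 0 0.5;0 0 0 0 0.5;0 0 0 0 0.5'; python3 -m pendant '0 0 0 0 0.5;0 0 0 0 0.5;0 0 0 0 0.5;0 0 -3 0 0.5;0 0 -4 0 0.5;0 0 -4 0 0.5'
```

```text
time_s: 3.1
tcp_pos: [483.2, 41.4, 101.9]
tool_rot: [3.142, -0.009, 0.004]
ft_force: [-0.1, -0.6, -0.0]
finger_gap: 0.783
grasp_force: 0.0
time_s: 3.6
tcp_pos: [481.1, 41.5, 211.2]
tool_rot: [-3.141, 0.008, 0.004]
ft_force: [2.1, -0.2, -0.4]
finger_gap: 0.642
grasp_force: 29.7
```

```bash
python3 -m pendant '0.75 3.85 0 0 0.5;0.75 3.85 0 0 0.5;0.75 3.85 0 0 0.5;0.75 3.85 0 0 0.5;0.75 3.85 0 0 0.5;0.75 3.85 0 0 0.5;0.75 3.85 0 0 0.5;0.75 3.85 0 0 0.5;0.75 3.85 0 0 0.5;0.75 3.85 0 0 0.5'; python3 -m pendant '0.75 3.85 0 0 0.5;0.75 3.85 0 0 0.5;0.75 3.85 0 0 0.5;0 0 0 0 0.5;0 0 4 0 0.5;0 0 3 0 0.5;0 0 2 0 0.5;0 0 1 0 0.5;0 0 0 0 0.5;0 0 0 0 0.5'; python3 -c "
from h import *
st(); go((580,-460,104),0)"
```

```text
time_s: 4.43
tcp_pos: [555.0, -345.7, 210.3]
tool_rot: [-3.142, 0.008, 0.001]
ft_force: [1.5, -0.3, -0.7]
finger_gap: 0.641
grasp_force: 29.7
time_s: 5.27
tcp_pos: [577.3, -459.5, 111.2]
tool_rot: [3.141, -0.008, 0.0]
ft_force: [-0.1, -0.8, -0.5]
finger_gap: 0.642
grasp_force: 30.1
5.2667 [ 577.3 -459.5  111.2] [ 3.141 -0.008  0.   ] [-0.1 -0.8 -0.5] 0.6421152437988934 30.06679364696538
shift cm [0.27 0.05 0.72] turn first/after -0.3 from yaw -0.3
```

```bash
python3 -m pendant '0 0 0.4 0 0.5;0 0 0.2 0 0.5;0 0 0 0 0.5'; python3 -m pendant '0 0 0.1 0 0.5;0 0 0 0 0.5;0 0 0 0 1;0 0 0 0 1;0 0 0 0 1;0 0 0 0 1;0 0 -4 0 1;0 0 -4 0 1;0 0 -3 0 1'; python3 -c "
from h import *
st(); go((509,172,222),0)"
```

```text
time_s: 5.52
tcp_pos: [577.3, -459.7, 105.3]
tool_rot: [3.141, -0.009, 0.001]
ft_force: [0.6, -0.0, 0.1]
finger_gap: 0.638
grasp_force: 30.1
time_s: 6.27
tcp_pos: [577.2, -459.7, 216.3]
tool_rot: [3.141, -0.009, 0.002]
ft_force: [1.2, 0.3, 0.5]
finger_gap: 0.984
grasp_force: 0.0
6.2667 [ 577.2 -459.7  216.3] [ 3.141e+00 -9.000e-03  2.000e-03] [1.2 0.3 0.5] 0.9837572794401316 0.0
shift cm [ -7.17 -63.13  -0.62] turn first/after -0.3 from yaw -0.3
```

```bash
python3 -m pendant '-0.45 -3.95 0 0 1;-0.45 -3.95 0 0 1;-0.45 -3.95 0 0 1;-0.45 -3.95 0 0 1;-0.45 -3.95 0 0 1;-0.45 -3.95 0 0 1;-0.45 -3.95 0 0 1;-0.45 -3.95 0 0 1;-0.45 -3.95 0 0 1;-0.45 -3.95 0 0 1'; python3 -m pendant '-0.45 -3.95 0 0 1;-0.45 -3.95 0 0 1;-0.45 -3.95 0 0 1;-0.45 -3.95 0 0 1;-0.45 -3.95 0 0 1;-0.45 -3.95 0 0 1;0 0 0 0 1;0 0 0 0 1';  python3 -c "
from h import *
st(); go((509,172,101),0)"
```

```text
time_s: 7.1
tcp_pos: [533.6, -62.5, 213.7]
tool_rot: [3.141, -0.009, 0.0]
ft_force: [1.0, -0.1, 0.0]
finger_gap: 0.999
grasp_force: 0.0
time_s: 7.77
tcp_pos: [507.7, 175.7, 213.6]
tool_rot: [-3.141, 0.0, 0.0]
ft_force: [-0.3, -0.7, 0.4]
finger_gap: 1.0
grasp_force: 0.0
7.7667 [507.7 175.7 213.6] [-3.141  0.     0.   ] [-0.3 -0.7  0.4] 1.0000859465264131 0.0
shift cm [ 0.14  0.38 11.26] turn first/after -0.0 from yaw -0.0
```

Next I grip tumbler A and carry it to (500,-460).

```bash
python3 -m pendant '0.1 0.4 3 0 1;0 0 4 0 1;0 0 3 0 1;0 0 1.2 0 1;0 0 0 0 1;0 0 0 0 0.5;0 0 0 0 0.5;0 0 0 0 0.5;0 0 0 0 0.5;0 0 0 0 0.5'; python3 -m pendant '0 0 0 0 0.5;0 0 0 0 0.5;0 0 -3 0 0.5;0 0 -4 0 0.5;0 0 -4 0 0.5;0 3.95 0 0 0.5;0 3.95 0 0 0.5;0 3.95 0 0 0.5;0 3.95 0 0 0.5;0 3.95 0 0 0.5';python3 -m pendant '0 3.95 0 0 0.5;0 3.95 0 0 0.5;0 3.95 0 0 0.5;0 3.95 0 0 0.5;0 3.95 0 0 0.5;0 3.95 0 0 0.5;0 3.95 0 0 0.5;0 3.95 0 0 0.5;0 3.95 0 0 0.5;0 3.95 0 0 0.5'; python3 -m pendant '0 3.95 0 0 0.5;0 0 0 0 0.5;0 0 0 0 0.5'; python3 -c "
from h import *
st(); go((500,-460,105),0)"
```

```text
time_s: 8.6
tcp_pos: [510.2, 169.2, 102.8]
tool_rot: [-3.141, 0.009, -0.003]
ft_force: [0.3, 1.1, 0.0]
finger_gap: 0.707
grasp_force: 0.3
time_s: 9.43
tcp_pos: [507.7, -30.5, 211.6]
tool_rot: [3.141, -0.008, -0.0]
ft_force: [0.9, 0.5, -2.1]
finger_gap: 0.639
grasp_force: 29.6
time_s: 10.27
tcp_pos: [505.6, -425.4, 211.1]
tool_rot: [-3.141, 0.008, 0.001]
ft_force: [0.5, -0.6, -1.2]
finger_gap: 0.64
grasp_force: 29.6
time_s: 10.52
tcp_pos: [504.1, -465.8, 209.9]
tool_rot: [-3.141, 0.016, 0.004]
ft_force: [0.3, 0.7, -1.1]
finger_gap: 0.643
grasp_force: 29.6
10.5167 [ 504.1 -465.8  209.9] [-3.141  0.016  0.004] [ 0.3  0.7 -1.1] 0.6427511883714385 29.643563384336176
shift cm [-0.39 -0.58 10.5 ] turn first/after -0.6 from yaw -0.6
```

```bash
python3 -m pendant '-0.3 -0.5 4 0 0.5;0 0 3 0 0.5;0 0 2 0 0.5;0 0 1 0 0.5;0 0 0.4 0 0.5;0 0 0.1 0 0.5;0 0 0 0 0.5;0 0 0 0 0.5;0 0 0 0 1;0 0 0 0 1'; python3 -m pendant '0 0 0 0 1;0 0 0 0 1;0 0 -4 0 1;0 0 -4 0 1;0 0 -3 0 1;-1 -4 0 0 1;-1 -4 0 0 1;-1 -4 0 0 1;0 -4 0 0 1;0 0 0 0 1';  python3 - <<'E'
from h import *
st()
im,d,c=grab('top'); Q=cloud(d,c); save(im[60:300,280:520],'top1.png',2)
for x,y in [(577,-460),(500,-460)]:
    m=(np.hypot(Q[...,0]-x,Q[...,1]-y)<45)&(Q[...,2]>132)&(Q[...,2]<150)
    q=Q[m]; print(q.min(0),q.max(0))
go((486,-286,60),53)
E
```

```text
time_s: 11.35
tcp_pos: [503.4, -458.3, 107.5]
tool_rot: [3.141, -0.009, 0.002]
ft_force: [0.5, 0.3, -0.1]
finger_gap: 0.729
grasp_force: 0.1
time_s: 12.18
tcp_pos: [475.3, -289.6, 217.5]
tool_rot: [-3.139, -0.004, -0.002]
ft_force: [1.6, 0.1, 0.8]
finger_gap: 0.998
grasp_force: 0.0
12.1833 [ 475.3 -289.6  217.5] [-3.139e+00 -4.000e-03 -2.000e-03] [1.6 0.1 0.8] 0.9981502862268439 0.0Traceback (most recent call last):
  File "<stdin>", line 6, in <module>
    return umr_minimum(a, axis, None, out, keepdims, initial, where)
ValueError: zero-size array to reduction operation minimum which has no identity
```

View pics/top1.png

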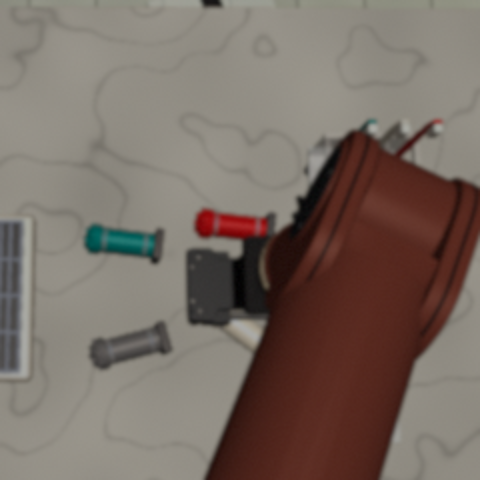

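```bash
python3 -m pendant '0 0 0 -6.6 1;0 0 0 -6.6 1;0 0 0 -6.6 1;0 0 0 -6.6 1;0 0 0 -6.6 1;0 0 0 -6.6 1;0 0 0 -6.6 1;0 0 0 -6.6 1;0 0 0 0 1;0 0 0 0 1'
python3 - <<'E'
from h import *
st(); go((490,-280,6),53)
im,d,c=grab('side'); Q=cloud(d,c);
m=(np.hypot(Q[...,0]-463,Q[...,1]+316)<75)&(Q[...,2]>12)&(Q[...,2]<60)
print(cv2.minAreaRect(Q[m][:,:2].astype(np.float32)))
E
```

```text
time_s: 13.07
tcp_pos: [473.8, -298.8, 216.6]
tool_rot: [2.821, 1.382, 0.0]
ft_force: [0.5, 0.5, 0.5]
finger_gap: 1.002
grasp_force: 0.0
13.0667 [ 473.8 -298.8  216.6] [2.821 1.382 0.   ] [0.5 0.5 0.5] 1.002372401912519 0.0
shift cm [ 2.48  0.12 21.06] turn first/after -0.8 from yaw 52.2
((463.70147705078125, -317.2578125), (108.99545288085938, 43.46699142456055), 52.72043991088867)
```

```bash
python3 -m pendant '1.2 0 4 -0.8 1;1.2 0.1 4 0 1;0 0 4 0 1;0 0 4 0 1;0 0 3 0 1;0 0 1.5 0 1;0 0 0.5 0 1;0 0 0 0 1;0 0 0 0 0.3;0 0 0 0 0.3'; python3 -m pendant '0 0 0 0 0.3;0 0 0 0 0.3;0 0 0 0 0.3;0 0 0 0 0.3;0 0 0 0 0.3;0 0 -2 0 0.3;0 0 -4 0 0.3;0 0 -4 0 0.3;0 0 0 0 0.3'
python3 - <<'E'
from h import *
st()
im,d,c=grab('side'); save(im[150:400,150:470],'s2.png',2)
E
```

```text
time_s: 13.95
tcp_pos: [490.4, -280.1, 8.5]
tool_rot: [2.807, 1.406, 0.002]
ft_force: [-0.2, 0.5, 0.4]
finger_gap: 0.924
grasp_force: 0.0
time_s: 14.7
tcp_pos: [493.0, -281.2, 114.5]
tool_rot: [2.8, 1.405, 0.01]
ft_force: [1.8, -1.6, 0.4]
finger_gap: 0.486
grasp_force: 30.0
14.7 [ 493.  -281.2  114.5] [2.8   1.405 0.01 ] [ 1.8 -1.6  0.4] 0.48560014412480484 29.998688107646103
```

View pics/s2.png

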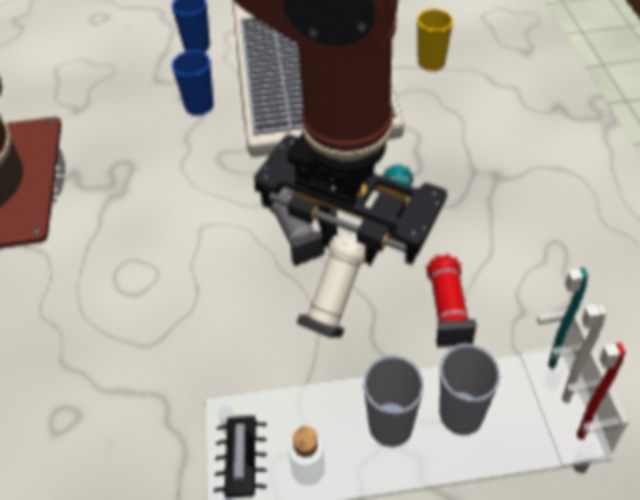

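Both tumblers stand on the shelf at (392,400) and (468,390). The white brush hangs by its head at (345,250), with its foot low at (322,325). I measure the tilt.

```bash
cat >> h.py <<'E'
def tilt(col=None,r=120,zmax=None,view='side'):
    "axis of the held brush from a camera cloud: points under the tool, below finger tips"
    s=st(); im,d,c=grab(view); Q=cloud(d,c); t=np.array(s['tcp_pos'])
    y0,R=yaw(s); L=(Q-t)@R   # tool frame
    m=(abs(L[...,1])<27)&(np.abs(L[...,0])<r)&(L[...,2]>0)&(L[...,2]<115)&(Q[...,2]>(zmax or 8))
    q=L[m]; 
    if len(q)<10: print('few',len(q)); return
    # lowest/farthest part = foot; direction from grasp point (0,0,-19)
    far=q[np.hypot(q[:,0],q[:,2]+19)>np.percentile(np.hypot(q[:,0],q[:,2]+19),90)]
    print('n',len(q),'range x',np.round([q[:,0].min(),q[:,0].max()]),'z',np.round([q[:,2].min(),q[:,2].max()]),'foot mean tool mm',np.round(far.mean(0)))
    w=(q[:,:]-q.mean(0))[:,[0,2]]; u=np.linalg.svd(w,full_matrices=False)[2][0]; print('axis dir x,z',np.round(u,2),'tilt from vertical',round(float(np.degrees(np.arctan2(u[0],u[1]))),1))
E
python3 -c "
from h import *
tilt()"
```

```text
14.75 [ 491.8 -280.7  111.2] [2.802 1.406 0.007] [ 0.3  0.3 -2. ] 0.4876915190655337 29.99974913051119
n 564 range x [-90. 107.] z [  0. 102.] foot mean tool mm [-56.   6.  46.]
axis dir x,z [-1.   -0.05] tilt from vertical -93.1
```

```bash
python3 -m pendant '0 0 -4 0 0.3;1 0 0 0 0.3;2 0 0 0 0.3;3 0 0 0 0.3;4 0 0 0 0.3;-4 0 0 0 0.3;-3 0 0 0 0.3;-2 0 0 0 0.3;-1 0 0 0 0.3;0 0 0 0 0.3'; python3 -c "
from h import *
tilt(zmax=52)"
```

```text
time_s: 15.63
tcp_pos: [486.9, -281.5, 145.4]
tool_rot: [-2.81, -1.403, 0.003]
ft_force: [-0.3, -0.3, -1.9]
finger_gap: 0.486
grasp_force: 30.0
15.6333 [ 486.9 -281.5  145.4] [-2.81  -1.403  0.003] [-0.3 -0.3 -1.9] 0.48616697727578684 29.999293866567314
n 575 range x [-58.  -8.] z [ 0. 82.] foot mean tool mm [-54.   6.  69.]
axis dir x,z [-0.37  0.93] tilt from vertical -21.5
```

```bash
python3 -m pendant '1 0 0 0 0.3;2 0 0 0 0.3;3 0 0 0 0.3;4 0 0 0 0.3;-4 0 0 0 0.3;-3 0 0 0 0.3;-2 0 0 0 0.3;-1 0 0 0 0.3;0 0 0 0 0.3'; python3 -c "
from h import *
tilt(zmax=52)"
```

```text
time_s: 16.43
tcp_pos: [488.9, -279.7, 146.5]
tool_rot: [-2.809, -1.407, 0.001]
ft_force: [-0.5, -1.5, -1.9]
finger_gap: 0.486
grasp_force: 30.0
16.4333 [ 488.9 -279.7  146.5] [-2.809e+00 -1.407e+00  1.000e-03] [-0.5 -1.5 -1.9] 0.486459007190275 29.99940032372251
n 403 range x [-25.  19.] z [ 0. 85.] foot mean tool mm [-19.   6.  81.]
axis dir x,z [0.1  0.99] tilt from vertical 5.9
```

```bash
python3 -m pendant '0 0 -3 -6 0.3;0 0 0 -6 0.3;0 0 0 -6 0.3;0 0 0 -6 0.3;0 0 0 -6 0.3;0 0 0 -6.6 0.3;0 0 0 0 0.3;0 0 0 0 0.3'; python3 -c "
from h import *
s=st(); go((509,190,160),90)"
```

```text
time_s: 17.15
tcp_pos: [490.5, -277.4, 176.7]
tool_rot: [-2.225, -2.218, -0.002]
ft_force: [-0.3, 0.2, -1.4]
finger_gap: 0.488
grasp_force: 30.0
17.15 [ 490.5 -277.4  176.7] [-2.225e+00 -2.218e+00 -2.000e-03] [-0.3  0.2 -1.4] 0.4880787835999392 29.999186927452683
shift cm [46.75  1.71  1.71] turn first/after -0.2 from yaw 89.8
```

```bash
python3 -m pendant '1 0 0 0 0.3;2 0 0 0 0.3;3.5 0.2 0 0 0.3;4 0.2 0 0 0.3;4 0.2 0 0 0.3;4 0.2 0 0 0.3;4 0.2 0 0 0.3;4 0.2 0 0 0.3;4 0.2 0 0 0.3;4 0.2 0 0 0.3'; python3 -m pendant '4 0.1 0 0 0.3;3.5 0 0 0 0.3;2.5 0 0 0 0.3;1.5 0 0 0 0.3;0.7 0 0 0 0.3;0 0 1 0 0.3;0 0 0 0 0.3;0 0 0 0 0.3'; python3 -c "
from h import *
tilt(zmax=52); go((509,190,133),90)"
```

```text
time_s: 17.98
tcp_pos: [505.1, 68.8, 177.1]
tool_rot: [2.226, 2.216, 0.001]
ft_force: [0.9, -0.5, -2.7]
finger_gap: 0.49
grasp_force: 30.0
time_s: 18.65
tcp_pos: [506.7, 185.9, 165.7]
tool_rot: [-2.226, -2.216, 0.003]
ft_force: [0.2, -0.2, -1.8]
finger_gap: 0.488
grasp_force: 30.0
18.65 [506.7 185.9 165.7] [-2.226 -2.216  0.003] [ 0.2 -0.2 -1.8] 0.4878035460015961 29.999641778413206
n 282 range x [-30.  14.] z [ 0. 88.] foot mean tool mm [-22.   1.  82.]
axis dir x,z [0.06 1.  ] tilt from vertical 3.7
shift cm [0.42 0.2  3.32] turn first/after -0.3 from yaw 89.7
```

```bash
python3 -m pendant '0.4 0 1.5 0 0.3;0 0 1 0 0.3;0 0 0.3 0 0.3;0 0 0 0 0.3;0 0 0 0 0.3'; python3 -m pendant '0 0 0.3 0 0.3;0 0 0 0 0.3'; python3 -m pendant '0 0 0.2 0 0.3;0 0 0 0 0.3'
```

```text
time_s: 19.12
tcp_pos: [507.2, 191.1, 138.9]
tool_rot: [-2.224, -2.218, 0.001]
ft_force: [0.5, 0.5, -1.6]
finger_gap: 0.488
grasp_force: 30.0
time_s: 19.28
tcp_pos: [507.3, 191.4, 135.9]
tool_rot: [2.224, 2.219, 0.001]
ft_force: [0.6, -0.1, -1.5]
finger_gap: 0.486
grasp_force: 30.0
time_s: 19.45
tcp_pos: [507.4, 191.7, 133.9]
tool_rot: [2.223, 2.219, 0.001]
ft_force: [0.6, 0.9, -0.7]
finger_gap: 0.492
grasp_force: 30.0
```

```bash
python3 -m pendant '0 0 0.15 0 0.3;0 0 0 0 0.3;0 0 0 0 0.6;0 0 0 0 0.8;0 0 0 0 1;0 0 0 0 1;0 0 -2 0 1;0 0 -4 0 1;-4 0 -2 0 1;-4 0 0 0 1'; python3 -m pendant '-4 0 0 0 1;-4 0 0 0 1;-4 0 0 0 1;-4 0 0 0 1;-4 0 0 0 1;-4 0 0 0 1;-3 0 0 0 1;0 0 0 0 1'
python3 - <<'E'
from h import *
s=st(); im,d,c=grab('side'); save(im[60:280,200:460],'s3.png',2.5)
for n in ['side','top']:
    im,d,c=grab(n); Q=cloud(d,c)
    m=(np.hypot(Q[...,0]-509,Q[...,1]-190)<50)&(Q[...,2]>54)&(Q[...,2]<170); q=Q[m]; print(n,q.min(0),q.max(0))
    for nm,c0 in [('teal',(584.5,-152.5)),('red',(608,-306)),('grey',(439,-160))]:
        m=(np.hypot(Q[...,0]-c0[0],Q[...,1]-c0[1])<75)&(Q[...,2]>12)&(Q[...,2]<55)
        if m.sum()>50: print(n,nm,cv2.minAreaRect(Q[m][:,:2].astype(np.float32)))
E
```

```text
time_s: 20.28
tcp_pos: [508.6, 117.0, 215.5]
tool_rot: [2.215, 2.224, 0.01]
ft_force: [1.4, -0.3, -0.3]
finger_gap: 0.966
grasp_force: 0.0
time_s: 20.95
tcp_pos: [504.9, -163.4, 210.3]
tool_rot: [2.233, 2.209, -0.004]
ft_force: [-0.0, -0.3, -1.0]
finger_gap: 0.999
grasp_force: 0.0
20.95 [ 504.9 -163.4  210.3] [ 2.233  2.209 -0.004] [-0.  -0.3 -1. ] 0.9991523237225187 0.0Traceback (most recent call last):
  File "<stdin>", line 5, in <module>
    return umr_minimum(a, axis, None, out, keepdims, initial, where)
ValueError: zero-size array to reduction operation minimum which has no identity
```

View pics/s3.png

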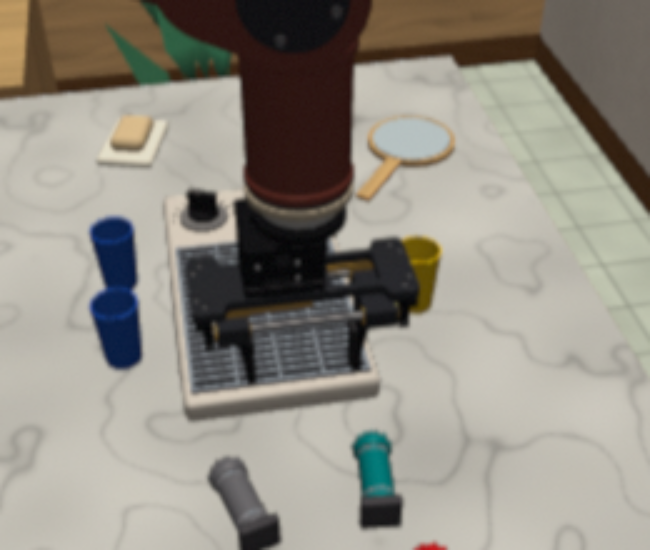

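The arm hides the standing brush. Teal and grey are unmoved at about (375,480) and (245,500). I check the numbers from the top camera.

```bash
cat >> h.py <<'E'
def scan(slots=((509,190),),br=dict(teal=(584.5,-152.5),red=(608,-306),grey=(439,-160))):
    for n in ['side','top']:
        im,d,c=grab(n); Q=cloud(d,c)
        for x,y in slots:
            q=Q[(np.hypot(Q[...,0]-x,Q[...,1]-y)<45)&(Q[...,2]>130)&(Q[...,2]<170)]
            if len(q)>8: print(n,(x,y),len(q),'mid',np.round((q.min(0)+q.max(0))/2),'ext',np.round(np.ptp(q,axis=0)),'zmax',np.round(q[:,2].max()))
        for nm,c0 in br.items():
            m=(np.hypot(Q[...,0]-c0[0],Q[...,1]-c0[1])<75)&(Q[...,2]>12)&(Q[...,2]<55)
            if m.sum()>50: r=cv2.minAreaRect(Q[m][:,:2].astype(np.float32)); print(n,nm,np.round(r[0],1),np.round(r[1]),round(r[2],1))
E
python3 - <<'E'
from h import *
scan()
u=np.array([np.cos(np.radians(83)),np.sin(np.radians(83))])
p=np.array([584.5,-153])+45*u; print(p); go((*p,6),83)
E
```

```text
side teal [ 585.1 -152.7] [110.  43.] 83.7
side red [ 608.1 -307.7] [108.  44.] 84.4
side grey [ 440.6 -160.8] [ 44. 108.] 14.3
top (509, 190) 254 mid [510. 190. 145.] ext [43. 43. 27.] zmax 159.0
top teal [ 590.3 -110.9] [26. 44.] 81.1
top red [ 601.8 -349.6] [19. 42.] 86.6
[ 589.98412045 -108.33542318]
shift cm [ 4.6   8.35 20.48] turn first/after 7.0 from yaw 90.0
```

```bash
python3 -m pendant '1.6 2.8 0 0 1;1.5 2.8 4 0 1;1.5 2.8 4 0 1;0 0 4 7 1;0 0 4 0 1;0 0 3 0 1;0 0 1 0 1;0 0 0.4 0 1;0 0 0 0 0.3;0 0 0 0 0.3'; python3 -m pendant '0 0 0 0 0.3;0 0 0 0 0.3;0 0 0 0 0.3;0 0 0 0 0.3;0 0 0 0 0.3;0 0 -4 0 0.3;0 0 -4 0 0.3;0 0 -4 0 0.3;0 0 -2 0 0.3';python3 -m pendant '1 0 0 0 0.3;2 0 0 0 0.3;3 0 0 0 0.3;4 0 0 0 0.3;-4 0 0 0 0.3;-3 0 0 0 0.3;-2 0 0 0 0.3;-1 0 0 0 0.3;0 0 0 0 0.3'; python3 -c "
from h import *
tilt(zmax=52)"
```

```text
time_s: 21.98
tcp_pos: [581.7, -115.0, 23.8]
tool_rot: [2.353, 2.079, 0.003]
ft_force: [1.6, -0.6, -0.7]
finger_gap: 0.92
grasp_force: 0.0
time_s: 22.73
tcp_pos: [581.9, -115.4, 166.9]
tool_rot: [2.352, 2.077, 0.005]
ft_force: [0.9, -0.2, -0.3]
finger_gap: 0.319
grasp_force: 0.0
time_s: 23.48
tcp_pos: [579.5, -118.1, 161.1]
tool_rot: [-2.359, -2.075, 0.002]
ft_force: [-0.3, 0.3, -0.1]
finger_gap: 0.297
grasp_force: 0.0
23.4833 [ 579.5 -118.1  161.1] [-2.359e+00 -2.075e+00  2.000e-03] [-0.3  0.3 -0.1] 0.2974212235320286 0.0
few 1
```

A combined shift-and-turn row fell short ("not made up"), so the fingers closed too high. I look again and retry.

```bash
python3 -m pendant '0 0 0 0 1;0 0 0 0 1;0 0 0 0 1;-4 0 -3 0 1;0 0 0 0 1'
python3 - <<'E'
from h import *
st(); scan(br=dict(teal=(584.5,-152.5)))
u=np.array([np.cos(np.radians(83)),np.sin(np.radians(83))])
p=np.array([584.5,-153])+45*u; print(p); go((*p,6),83)
E
```

```text
time_s: 23.95
tcp_pos: [576.8, -153.3, 190.0]
tool_rot: [2.354, 2.072, 0.0]
ft_force: [-0.2, -1.7, 1.3]
finger_gap: 0.597
grasp_force: 0.0
23.95 [ 576.8 -153.3  190. ] [2.354 2.072 0.   ] [-0.2 -1.7  1.3] 0.5966043675845469 0.0
side (509, 190) 143 mid [510. 186. 144.] ext [44. 41. 27.] zmax 157.0
side teal [ 578.3 -152.4] [ 44. 111.] 1.1
top (509, 190) 252 mid [509. 190. 146.] ext [43. 43. 24.] zmax 158.0
[ 589.98412045 -108.33542318]
shift cm [ 4.23  0.79 18.16] turn first/after -0.2 from yaw 82.8
```

```bash
python3 -m pendant '0 0 0 -4 1;0 0 0 -4 1;0 0 0 0 1;0 0 0 0 1'; python3 -c "
from h import *
st();go((577.5,-107,6),91)"
```

```text
time_s: 24.38
tcp_pos: [576.1, -147.2, 186.2]
tool_rot: [-2.204, -2.237, -0.0]
ft_force: [0.9, 0.1, 0.8]
finger_gap: 0.956
grasp_force: 0.0
24.3833 [ 576.1 -147.2  186.2] [-2.204 -2.237 -0.   ] [0.9 0.1 0.8] 0.9556464373042226 0.0
shift cm [ 4.01  0.21 18.02] turn first/after -0.1 from yaw 90.9
```

```bash
python3 -m pendant '4 -0.2 0 0 1;0 0 4 0 1;0 0 4 0 1;0 0 4 0 1;0 0 3 0 1;0 0 2 0 1;0 0 0.9 0 1;0 0 0 0 1;0 0 0 0 1'; python3 -m pendant '0 0 0 0 0.3;0 0 0 0 0.3;0 0 0 0 0.3;0 0 0 0 0.3;0 0 0 0 0.3;0 0 0 0 0.3;0 0 0 0 0.3;0 0 0 0 0.3'
```

```text
time_s: 25.13
tcp_pos: [573.9, -108.1, 8.3]
tool_rot: [2.205, 2.238, 0.001]
ft_force: [0.5, 0.1, 0.5]
finger_gap: 0.999
grasp_force: 0.0
time_s: 25.8
tcp_pos: [573.5, -108.4, 7.7]
tool_rot: [2.204, 2.239, 0.0]
ft_force: [0.4, 0.8, 1.0]
finger_gap: 0.491
grasp_force: 30.0
```

```bash
python3 -m pendant '0 0 -4 0 0.3;0 0 -4 0 0.3;0 0 -4 0 0.3;0 0 -2 0 0.3;0 0 0 0 0.3';python3 -m pendant '1 0 0 0 0.3;2 0 0 0 0.3;3 0 0 0 0.3;4 0 0 0 0.3;-4 0 0 0 0.3;-3 0 0 0 0.3;-2 0 0 0 0.3;-1 0 0 0 0.3;0 0 0 0 0.3'; python3 -c "
from h import *
tilt(zmax=52)"
```

```text
time_s: 26.22
tcp_pos: [576.3, -108.7, 153.2]
tool_rot: [2.199, 2.234, 0.007]
ft_force: [2.2, -0.9, -0.9]
finger_gap: 0.487
grasp_force: 30.0
time_s: 26.97
tcp_pos: [572.2, -110.5, 145.6]
tool_rot: [-2.206, -2.233, 0.003]
ft_force: [-1.1, -0.9, -1.1]
finger_gap: 0.491
grasp_force: 30.0
26.9667 [ 572.2 -110.5  145.6] [-2.206 -2.233  0.003] [-1.1 -0.9 -1.1] 0.49070567877292953 29.99932100996375
n 92 range x [-97. -43.] z [ 0. 24.] foot mean tool mm [-92.  -4.  21.]
axis dir x,z [0. 1.] tilt from vertical 0.1
```

```bash
python3 -m pendant '1 0 0 0 0.3;2 0 0 0 0.3;4 0 0 0 0.3;4 0 0 0 0.3;-4 0 -1 0 0.3;-4 0 0 0 0.3;-2 0 0 0 0.3;-1 0 0 0 0.3;0 0 0 0 0.3';python3 -m pendant '1 0 0 0 0.3;2 0 0 0 0.3;4 0 0 0 0.3;4 0 0 0 0.3;-4 0 0 0 0.3;-4 0 0 0 0.3;-2 0 0 0 0.3;-1 0 0 0 0.3;0 0 0 0 0.3'; python3 -c "
from h import *
tilt(zmax=52)"
```

```text
time_s: 27.77
tcp_pos: [573.2, -108.7, 157.2]
tool_rot: [-2.205, -2.237, 0.0]
ft_force: [0.1, 0.8, -1.2]
finger_gap: 0.484
grasp_force: 30.0
time_s: 28.52
tcp_pos: [573.4, -107.8, 157.5]
tool_rot: [-2.204, -2.238, -0.0]
ft_force: [-0.1, 0.0, -0.2]
finger_gap: 0.488
grasp_force: 30.0
28.5167 [ 573.4 -107.8  157.5] [-2.204 -2.238 -0.   ] [-0.1  0.  -0.2] 0.48836331294630386 29.999573776731268
n 120 range x [-97.  -8.] z [ 0. 32.] foot mean tool mm [-89.  -0.  26.]
axis dir x,z [-0.97  0.23] tilt from vertical -76.6
```

```bash
python3 -m pendant '0 0 -4 0 0.3;0 0 -4 0 0.3;0 0 -2 0 0.3;0 0 -1 0 0.3;0 0 1 0 0.3;0 0 2 0 0.3;0 0 3.5 0 0.3;0 0 4 0 0.3;0 0 -4 0 0.3;0 0 -4 0 0.3';python3 -m pendant '0 0 -2 0 0.3;0 0 1 0 0.3;0 0 2 0 0.3;0 0 3.5 0 0.3;0 0 4 0 0.3;0 0 -4 0 0.3;0 0 -3 0 0.3;0 0 -2 0 0.3;0 0 -1 0 0.3;0 0 0 0 0.3'; python3 -c "
from h import *
tilt(zmax=52)"
```

```text
time_s: 29.4
tcp_pos: [567.0, -105.5, 233.1]
tool_rot: [-2.189, -2.23, 0.016]
ft_force: [1.5, 0.5, 1.4]
finger_gap: 0.485
grasp_force: 30.0
time_s: 30.23
tcp_pos: [574.1, -107.0, 258.4]
tool_rot: [2.201, 2.24, 0.002]
ft_force: [0.3, 1.0, -1.1]
finger_gap: 0.489
grasp_force: 30.0
30.2333 [ 574.1 -107.   258.4] [2.201e+00 2.240e+00 2.000e-03] [ 0.3  1.  -1.1] 0.48940981487725377 29.999812182504684
n 481 range x [-72. -10.] z [ 0. 68.] foot mean tool mm [-69.   1.  50.]
axis dir x,z [-0.61  0.8 ] tilt from vertical -37.3
```

Vertical jerks work: it is now about 40°. A horizontal cycle should finish it.

```bash
python3 -m pendant '0 0 4 0 0.3;0 0 4 0 0.3;1 0 2 0 0.3;2 0 0 0 0.3;4 0 0 0 0.3;4 0 0 0 0.3;-4 0 0 0 0.3;-4 0 0 0 0.3;-2 0 0 0 0.3;-1 0 0 0 0.3'; python3 -c "
from h import *
tilt(zmax=52)"
```

```text
time_s: 31.12
tcp_pos: [571.6, -112.2, 154.7]
tool_rot: [-2.207, -2.233, 0.005]
ft_force: [0.1, -0.7, -1.5]
finger_gap: 0.492
grasp_force: 30.0
31.1167 [ 571.6 -112.2  154.7] [-2.207 -2.233  0.005] [ 0.1 -0.7 -1.5] 0.4920968579788651 29.99951991252601
n 409 range x [-52.  -9.] z [ 0. 76.] foot mean tool mm [-49.  -0.  64.]
axis dir x,z [-0.3   0.95] tilt from vertical -17.7
```

```bash
python3 -m pendant '1 0 -2 0 0.3;2 0 0 0 0.3;3 0 0 0 0.3;4 0 0 0 0.3;-4 0 0 0 0.3;-3 0 0 0 0.3;-2 0 0 0 0.3;-1 0 0 0 0.3;0 0 0 0 0.3'; python3 -c "
from h import *
tilt(zmax=52);go((509,138,160),90)"
```

```text
time_s: 31.92
tcp_pos: [572.6, -109.8, 176.1]
tool_rot: [-2.206, -2.235, 0.002]
ft_force: [-0.5, -0.3, -1.7]
finger_gap: 0.487
grasp_force: 30.0
31.9167 [ 572.6 -109.8  176.1] [-2.206e+00 -2.235e+00  2.000e-03] [-0.5 -0.3 -1.7] 0.487232758618558 29.999468608293682
n 376 range x [-31.  14.] z [ 0. 80.] foot mean tool mm [-26.   1.  72.]
axis dir x,z [-0.  1.] tilt from vertical -0.3
shift cm [24.67 -6.02  1.68] turn first/after 0.8 from yaw 90.8
```

```bash
python3 -m pendant '1 -0.5 0 0.8 0.3;2 -0.5 0 0 0.3;3.5 -1 0 0 0.3;4 -1 0 0 0.3;4 -1 0 0 0.3;3.5 -1 0 0 0.3;2.8 -1 0 0 0.3;2 0 0 0 0.3;1 0 0 0 0.3;0.4 0 0 0 0.3'; python3 -m pendant '0 0 1.5 0 0.3;0 0 1 0 0.3;0 0 0 0 0.3;0 0 0 0 0.3'; python3 -c "
from h import *
tilt(zmax=52);go((509,133,130),90)"
```

```text
time_s: 32.8
tcp_pos: [511.9, 136.9, 177.5]
tool_rot: [-2.214, -2.228, -0.001]
ft_force: [0.2, 0.5, -0.9]
finger_gap: 0.487
grasp_force: 30.0
time_s: 33.13
tcp_pos: [512.5, 132.3, 151.8]
tool_rot: [-2.22, -2.221, 0.003]
ft_force: [-0.5, 0.1, -1.0]
finger_gap: 0.491
grasp_force: 30.0
33.1333 [512.5 132.3 151.8] [-2.22  -2.221  0.003] [-0.5  0.1 -1. ] 0.4907107091848725 29.99973380472511
n 362 range x [-32.  79.] z [ 0. 98.] foot mean tool mm [ 49. -18.  87.]
axis dir x,z [-0.78 -0.62] tilt from vertical -128.5
shift cm [ 0.04 -0.4   2.25] turn first/after 0.0 from yaw 90.0
```

```bash
python3 -m pendant '0 -0.3 1.3 0 0.3;0 0 0.4 0 0.3;0 0 0 0 0.3;0 0 0 0 0.3'; python3 -m pendant '0 0 0.3 0 0.3;0 0 0 0 0.3'; python3 -m pendant '0 0 0.2 0 0.3;0 0 0 0 0.3';  python3 -m pendant '0 0 0.2 0 0.3;0 0 0 0 0.3'
```

```text
time_s: 33.52
tcp_pos: [510.1, 133.2, 136.0]
tool_rot: [-2.22, -2.223, -0.0]
ft_force: [-0.3, -0.1, -1.3]
finger_gap: 0.488
grasp_force: 30.0
time_s: 33.68
tcp_pos: [510.1, 133.3, 132.7]
tool_rot: [2.22, 2.223, 0.0]
ft_force: [-0.1, 0.3, -1.2]
finger_gap: 0.483
grasp_force: 30.0
time_s: 33.85
tcp_pos: [509.9, 133.3, 130.5]
tool_rot: [-2.22, -2.223, 0.0]
ft_force: [0.3, -0.3, -1.1]
finger_gap: 0.492
grasp_force: 30.0
time_s: 34.02
tcp_pos: [509.8, 133.3, 128.3]
tool_rot: [-2.22, -2.223, 0.0]
ft_force: [-0.9, 0.2, 0.0]
finger_gap: 0.49
grasp_force: 30.0
```

```bash
python3 -m pendant '0 0 0.1 0 0.3;0 0 0 0 0.3;0 0 0 0 0.6;0 0 0 0 0.8;0 0 0 0 1;0 0 0 0 1;0 0 -2 0 1;0 0 -4 0 1;-4 0 -2 0 1;-4 0 0 0 1'; python3 -m pendant '-4 0 0 0 1;-4 0 0 0 1;-4 0 0 0 1;-4 1 0 0 1;0 1 0 -5 1;0 1 0 -5 1;0 1 0 -5 1;0 1 0 0 1;0 0 0 0 1;0 0 0 0 1'
python3 - <<'E'
from h import *
st();scan(((509,190),(509,133)),dict(red=(608,-306),grey=(440,-160)))
go((428.6,-117,6),104.5)
E
```

```text
time_s: 34.85
tcp_pos: [512.2, 58.6, 211.3]
tool_rot: [2.21, 2.227, 0.01]
ft_force: [1.9, -0.7, 0.0]
finger_gap: 0.969
grasp_force: 0.0
time_s: 35.68
tcp_pos: [559.8, -98.2, 206.0]
tool_rot: [-1.913, -2.491, -0.0]
ft_force: [-0.4, 0.3, 0.2]
finger_gap: 0.999
grasp_force: 0.0
35.6833 [559.8 -98.2 206. ] [-1.913 -2.491 -0.   ] [-0.4  0.3  0.2] 0.9985212522229276 0.0
side (509, 190) 139 mid [510. 184. 143.] ext [44. 38. 24.] zmax 155.0
side (509, 133) 61 mid [511. 156. 143.] ext [32. 43. 24.] zmax 154.0
side red [ 607.6 -307.6] [108.  44.] 85.1
side grey [ 439.5 -161.8] [ 44. 108.] 16.2
top (509, 190) 260 mid [509. 179. 146.] ext [43. 65. 25.] zmax 158.0
top (509, 133) 301 mid [511. 142. 147.] ext [42. 72. 25.] zmax 159.0
top red [ 606.7 -305.5] [109.  43.] 83.8
shift cm [  1.6  -13.09  20.03] turn first/after 0.5 from yaw 105.0
```

```bash
python3 -m pendant '0.4 -3.3 0 0 1;0.4 -3.3 0 0 1;0.4 -3.3 0 0 1;0.4 -3.2 0 0 1;0 0 4 0 1;0 0 4 0 1;0 0 4 0 1;0 0 4 0 1;0 0 2.5 0 1;0 0 1.3 0 1'; python3 -m pendant '0 0 0 0 1;0 0 0 0 1'
```

```text
time_s: 36.62
tcp_pos: [426.3, -116.8, 5.2]
tool_rot: [-1.91, -2.489, 0.003]
ft_force: [-0.5, 1.2, -0.2]
finger_gap: 0.998
grasp_force: 0.0
time_s: 36.78
tcp_pos: [428.6, -117.2, 8.3]
tool_rot: [-1.911, -2.492, 0.001]
ft_force: [0.0, -0.6, 1.0]
finger_gap: 0.998
grasp_force: 0.0
```

```bash
python3 -m pendant '0 0 0 0 0.3;0 0 0 0 0.3;0 0 0 0 0.3;0 0 0 0 0.3;0 0 0 0 0.3;0 0 0 0 0.3;0 0 0 0 0.3;0 0 -4 0 0.3;0 0 -4 0 0.3;0 0 -4 0 0.3'; python3 -m pendant '0 3 -4 0 0.3;0 3 -2 0 0.3;0 3 -1 0 0.3;0 1 1 0 0.3;0 0 2 0 0.3;0 0 3.5 0 0.3;0 0 4 0 0.3;0 0 -4 0 0.3;0 0 -4 0 0.3;0 0 -2 0 0.3';python3 -m pendant '0 0 1 0 0.3;0 0 2 0 0.3;0 0 3.5 0 0.3;0 0 4 0 0.3;0 0 -4 0 0.3;0 0 -3 0 0.3;0 0 -2 0 0.3;0 0 -1 0 0.3;0 0 0 0 0.3'; python3 -c "
from h import *
tilt(zmax=52)"
```

```text
time_s: 37.62
tcp_pos: [428.3, -116.8, 129.4]
tool_rot: [-1.909, -2.493, 0.0]
ft_force: [1.5, -1.0, -0.3]
finger_gap: 0.347
grasp_force: 0.0
time_s: 38.45
tcp_pos: [521.5, -92.3, 188.9]
tool_rot: [1.91, 2.494, 0.001]
ft_force: [1.0, -0.1, 2.2]
finger_gap: 0.299
grasp_force: 0.0
time_s: 39.2
tcp_pos: [522.1, -92.7, 183.7]
tool_rot: [1.909, 2.491, 0.002]
ft_force: [0.3, -1.1, -0.4]
finger_gap: 0.298
grasp_force: 0.0
39.2 [522.1 -92.7 183.7] [1.909e+00 2.491e+00 2.000e-03] [ 0.3 -1.1 -0.4] 0.2984302648996095 0.0
few 2
```

```bash
python3 -m pendant '0 0 0 0 1;0 3 0 0 1;0 3 0 0 1;0 3 0 0 1;0 0 0 0 1'
python3 - <<'E'
from h import *
st();im,d,c=grab('side');save(im[130:330,200:440],'s4.png',3)
scan((),dict(red=(608,-306),grey=(440,-160)))
E
```

```text
time_s: 39.67
tcp_pos: [610.4, -66.6, 178.8]
tool_rot: [-1.906, -2.494, -0.002]
ft_force: [-1.5, 0.5, 0.1]
finger_gap: 0.592
grasp_force: 0.0
39.6667 [610.4 -66.6 178.8] [-1.906e+00 -2.494e+00 -2.000e-03] [-1.5  0.5  0.1] 0.5922583283416298 0.0
side red [ 609.3 -307.5] [109.  44.] 83.1
side grey [ 438.9 -160.2] [ 45. 110.] 16.1
top red [ 606.6 -305.7] [109.  44.] 84.2
top grey [ 450.9 -202.3] [43. 21.] 1.1
```

View pics/s4.png

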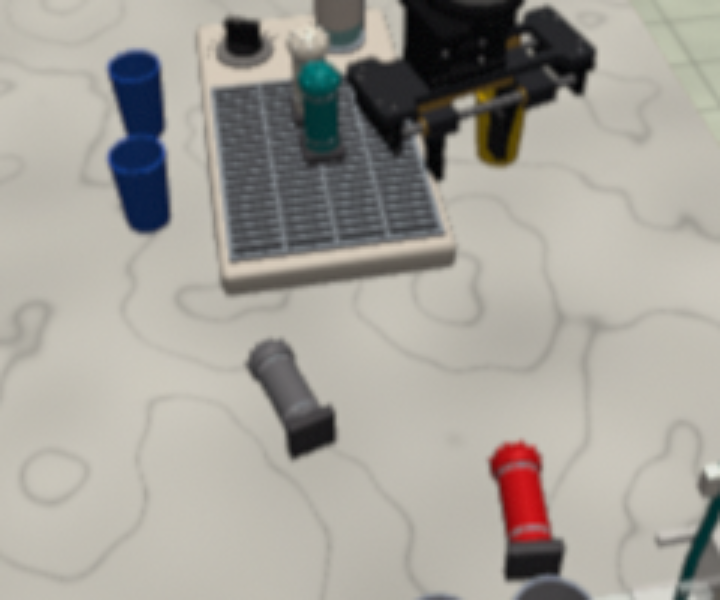

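White and teal stand on the grid at (308,70) and (320,110). Grey is still lying at (290,395), unchanged: the pads slipped off its dome. I retry 8 mm further on and slightly lower.

```bash
python3 -m pendant '0 -4 0 0 1;0 -4 0 0 1;0 -4 0 0 1;0 -4 0 0 1;0 -2 0 0 1;0 0 4 0 1;0 0 4 0 1;0 0 4 0 1;0 0 0 0 1;0 0 0 0 1'; python3 -c "
from h import *
st();go((428.5,-123,4),105.5)"
```

```text
time_s: 40.65
tcp_pos: [431.5, -115.9, 60.7]
tool_rot: [-1.909, -2.49, 0.003]
ft_force: [0.5, -0.1, 0.9]
finger_gap: 0.999
grasp_force: 0.0
40.65 [ 431.5 -115.9   60.7] [-1.909 -2.49   0.003] [ 0.5 -0.1  0.9] 0.9994574531382766 0.0
shift cm [-0.62 -0.46  5.67] turn first/after -0.4 from yaw 105.1
```

```bash
python3 -m pendant '-0.6 -0.4 2 -0.4 1;0 0 2 0 1;0 0 1.3 0 1;0 0 0.3 0 1;0 0 0 0 1;0 0 0 0 1;0 0 0 0 0.3;0 0 0 0 0.3;0 0 0 0 0.3;0 0 0 0 0.3'; python3 -m pendant '0 0 0 0 0.3;0 0 0 0 0.3;0 0 0 0 0.3;0 0 0 0 0.3'
```

```text
time_s: 41.48
tcp_pos: [431.9, -122.9, 6.1]
tool_rot: [1.901, 2.5, 0.0]
ft_force: [-0.2, -0.3, -0.7]
finger_gap: 0.78
grasp_force: 0.0
time_s: 41.82
tcp_pos: [431.4, -122.8, 5.5]
tool_rot: [-1.902, -2.5, 0.0]
ft_force: [-1.0, 1.0, -0.0]
finger_gap: 0.494
grasp_force: 30.0
```

```bash
python3 -m pendant '0 0 -4 0 0.3;0 0 -4 0 0.3;0 0 -4 0 0.3;0 3 -4 0 0.3;0 3 -2 0 0.3;0 3 -1 0 0.3;0 1 1 0 0.3;0 0 2 0 0.3;0 0 3.5 0 0.3;0 0 4 0 0.3'; python3 -m pendant '0 0 -4 0 0.3;0 0 -4 0 0.3;0 0 -2 0 0.3;0 0 1 0 0.3;0 0 2 0 0.3;0 0 3.5 0 0.3;0 0 4 0 0.3;0 0 -4 0 0.3;0 0 -3 0 0.3;0 0 -2 0 0.3'; python3 -c "
from h import *
tilt(zmax=52)"
```

```text
time_s: 42.65
tcp_pos: [524.6, -97.4, 84.1]
tool_rot: [1.9, 2.498, 0.003]
ft_force: [1.2, -0.1, -1.0]
finger_gap: 0.487
grasp_force: 30.0
time_s: 43.48
tcp_pos: [523.1, -97.2, 169.4]
tool_rot: [-1.9, -2.499, -0.0]
ft_force: [0.3, 0.3, -1.9]
finger_gap: 0.489
grasp_force: 30.0
43.4833 [523.1 -97.2 169.4] [-1.9   -2.499 -0.   ] [ 0.3  0.3 -1.9] 0.4889724814577968 30.006409140187316
n 367 range x [-44.   1.] z [ 0. 65.] foot mean tool mm [-41.  -2.  57.]
axis dir x,z [-0.28  0.96] tilt from vertical -16.3
```

```bash
python3 -m pendant '0 0 -1 3 0.3;0 0 0 6 0.3;0 0 0 6 0.3;1 0 0 0 0.3;2 0 0 0 0.3;3 0 0 0 0.3;4 0 0 0 0.3;-4 0 0 0 0.3;-3 0 0 0 0.3;-2 0 0 0 0.3';python3 -m pendant '-1 0 0 0 0.3;0 0 0 0 0.3;0 0 0 0 0.3'; python3 -c "
from h import *
tilt(zmax=52);go((509,76,170),90)"
```

```text
time_s: 44.37
tcp_pos: [522.7, -88.8, 178.3]
tool_rot: [2.207, 2.236, -0.002]
ft_force: [0.1, -1.0, -2.5]
finger_gap: 0.486
grasp_force: 30.0
time_s: 44.62
tcp_pos: [523.0, -96.3, 178.5]
tool_rot: [-2.209, -2.232, -0.0]
ft_force: [0.4, 1.5, -1.0]
finger_gap: 0.487
grasp_force: 30.0
44.6167 [523.  -96.3 178.5] [-2.209 -2.232 -0.   ] [ 0.4  1.5 -1. ] 0.4867865907028488 30.000589737610426
n 274 range x [-14.  39.] z [ 0. 69.] foot mean tool mm [ 4. -2. 65.]
axis dir x,z [0.3  0.95] tilt from vertical 17.4
shift cm [17.18 -1.23  0.89] turn first/after 0.6 from yaw 90.6
```

```bash
python3 -m pendant '2.5 -0.6 0 0.6 0.3;3.5 -0.6 0 0 0.3;4 0 0 0 0.3;3 0 0 0 0.3;1.8 0 0 0 0.3;1 0 0 0 0.3;0.4 0 0 0 0.3;0 0 0 0 0.3;0 0 2 0 0.3;0 0 0 0 0.3'; python3 -c "
from h import *
tilt(zmax=52,r=45);go((509,70,130),90)"
```

```text
time_s: 45.5
tcp_pos: [509.9, 62.6, 156.3]
tool_rot: [-2.224, -2.216, 0.005]
ft_force: [-1.3, -0.2, -2.2]
finger_gap: 0.49
grasp_force: 30.0
45.5 [509.9  62.6 156.3] [-2.224 -2.216  0.005] [-1.3 -0.2 -2.2] 0.48971464182078583 30.000445277255494
n 241 range x [-16.  39.] z [ 0. 70.] foot mean tool mm [ 3. -1. 66.]
axis dir x,z [0.24 0.97] tilt from vertical 13.8
shift cm [ 0.73 -0.11  2.75] turn first/after -0.2 from yaw 89.8
```

```bash
python3 -m pendant '0 0 2 0 0.3;0 0 1 0 0.3;0 0 0.3 0 0.3;0 0 0 0 0.3;0 0 0 0 0.3'; python3 -m pendant '0 0 0.3 0 0.3;0 0 0 0 0.3'; python3 -m pendant '0 0 0.2 0 0.3;0 0 0 0 0.3'
```

```text
time_s: 45.97
tcp_pos: [511.5, 64.3, 126.5]
tool_rot: [-2.224, -2.219, -0.0]
ft_force: [-0.0, -1.2, -1.1]
finger_gap: 0.486
grasp_force: 30.0
time_s: 46.13
tcp_pos: [511.5, 64.5, 123.2]
tool_rot: [2.223, 2.219, 0.001]
ft_force: [0.7, -0.8, -1.4]
finger_gap: 0.49
grasp_force: 30.0
time_s: 46.3
tcp_pos: [511.2, 64.5, 120.9]
tool_rot: [2.224, 2.219, -0.0]
ft_force: [-0.5, -0.0, -1.7]
finger_gap: 0.487
grasp_force: 30.0
```

```bash
python3 -m pendant '0 0 0.2 0 0.3;0 0 0 0 0.3'; python3 -m pendant '0 0 0.2 0 0.3;0 0 0 0 0.3'; python3 -m pendant '0 0 0.2 0 0.3;0 0 0 0 0.3'
```

```text
time_s: 46.47
tcp_pos: [511.6, 63.8, 119.3]
tool_rot: [2.223, 2.218, -0.0]
ft_force: [-0.7, -2.9, 3.9]
finger_gap: 0.485
grasp_force: 30.0
time_s: 46.63
tcp_pos: [512.0, 62.4, 118.2]
tool_rot: [2.223, 2.216, -0.002]
ft_force: [-4.2, -7.1, 14.4]
finger_gap: 0.483
grasp_force: 30.0
time_s: 46.8
tcp_pos: [513.0, 62.0, 117.5]
tool_rot: [2.223, 2.213, 0.0]
ft_force: [-5.4, -9.9, 22.5]
finger_gap: 0.488
grasp_force: 30.0
```

```bash
python3 -m pendant '0.4 0 -0.2 0 0.3;0.4 0 -0.1 0 0.3;0.4 0 -0.1 0 0.3;0 0 0 0 0.3'; python3 -m pendant '0 0 0 0 0.6;0 0 0 0 0.8;0 0 0 0 1;0 0 0 0 1;0 0 -2 0 1;0 0 -4 0 1;0 0 -2 0 1;-4 0 0 0 1;-4 0 0 0 1;-4 0 0 0 1'; python3 -m pendant '-4 1 0 0 1;-4 2 0 0 1;-4 2 0 0 1;-4 0 0 0 1;-2 0 0 0 1;0 0 0 0 1;0 0 0 0 1'
python3 - <<'E'
from h import *
st();scan(((510,190),(510,76),(510,133)),dict(red=(608,-306)))
u=np.array([np.cos(np.radians(84)),np.sin(np.radians(84))])
p=np.array([608,-306.5])+43*u; print(p); go((*p,5),84)
E
```

```text
time_s: 47.13
tcp_pos: [513.9, 74.6, 122.6]
tool_rot: [2.221, 2.213, 0.003]
ft_force: [-6.1, -10.9, 27.7]
finger_gap: 0.49
grasp_force: 30.0
time_s: 47.97
tcp_pos: [511.0, -44.2, 199.2]
tool_rot: [2.221, 2.221, 0.001]
ft_force: [1.2, -0.5, 0.1]
finger_gap: 0.993
grasp_force: 0.0
time_s: 48.55
tcp_pos: [557.5, -219.2, 198.0]
tool_rot: [-2.225, -2.215, 0.0]
ft_force: [-0.3, 1.1, -0.2]
finger_gap: 0.997
grasp_force: 0.0
48.55 [ 557.5 -219.2  198. ] [-2.225 -2.215  0.   ] [-0.3  1.1 -0.2] 0.9967593757875706 0.0
side (510, 190) 143 mid [510. 188. 144.] ext [44. 42. 26.] zmax 157.0
side (510, 76) 265 mid [511.  77. 145.] ext [41. 85. 28.] zmax 159.0
side (510, 133) 208 mid [513. 140. 144.] ext [43. 75. 25.] zmax 156.0
side red [ 607.8 -308.2] [107.  44.] 84.9
top (510, 190) 261 mid [509. 179. 145.] ext [43. 66. 26.] zmax 158.0
top (510, 76) 338 mid [511.  80. 148.] ext [43. 82. 25.] zmax 160.0
top (510, 133) 299 mid [512. 142. 146.] ext [42. 73. 25.] zmax 159.0
[ 612.49472392 -263.7355585 ]
shift cm [-4.73  5.45 19.35] turn first/after 6.0 from yaw 90.0
```

```bash
python3 -m pendant '-2.4 2.7 0 0 1;-2.3 2.7 0 0 1;0 0 0 3 1;0 0 0 3 1;0 0 4 0 1;0 0 4 0 1;0 0 4 0 1;0 0 4 0 1;0 0 0 0 1;0 0 0 0 1'; python3 -c "
from h import *
st();go((612.5,-264,5),84)"
```

```text
time_s: 49.48
tcp_pos: [610.8, -263.0, 37.7]
tool_rot: [-2.331, -2.099, 0.002]
ft_force: [0.2, -0.8, 0.5]
finger_gap: 1.0
grasp_force: 0.0
49.4833 [ 610.8 -263.    37.7] [-2.331e+00 -2.099e+00  2.000e-03] [ 0.2 -0.8  0.5] 1.0002126922726684 0.0
shift cm [-0.09  0.19  3.27] turn first/after 0.0 from yaw 84.0
```

```bash
python3 -m pendant '0 0.1 1.5 0 1;0 0 1.2 0 1;0 0 0.5 0 1;0 0 0 0 1;0 0 0 0 0.3;0 0 0 0 0.3;0 0 0 0 0.3;0 0 0 0 0.3;0 0 0 0 0.3;0 0 0 0 0.3'; python3 -m pendant '0 0 0 0 0.3;0 0 0 0 0.3'
```

```text
time_s: 50.32
tcp_pos: [613.0, -265.4, 7.2]
tool_rot: [2.337, 2.1, 0.0]
ft_force: [0.3, 0.1, 0.4]
finger_gap: 0.633
grasp_force: 0.0
time_s: 50.48
tcp_pos: [612.8, -265.3, 7.0]
tool_rot: [-2.337, -2.1, -0.0]
ft_force: [0.1, -0.0, 0.5]
finger_gap: 0.493
grasp_force: 30.0
```

```bash
python3 -m pendant '0 0 0 0 0.3;0 0 -4 0 0.3;0 0 -4 0 0.3;0 0 -4 0 0.3;0 0 -4 0 0.3;0 0 -3 0 0.3;0 0 1 0 0.3;0 0 2 0 0.3;0 0 3.5 0 0.3;0 0 4 0 0.3'; python3 -m pendant '0 0 -4 0 0.3;0 0 -4 0 0.3;0 0 -2 0 0.3;0 0 1 0 0.3;0 0 2 0 0.3;0 0 3.5 0 0.3;0 0 4 0 0.3;0 0 -4 0 0.3;0 0 -3 0 0.3;0 0 -2 0 0.3'; python3 -c "
from h import *
tilt(zmax=60)"
```

```text
time_s: 51.32
tcp_pos: [614.2, -265.9, 93.1]
tool_rot: [2.334, 2.097, 0.003]
ft_force: [0.6, -0.5, -2.1]
finger_gap: 0.493
grasp_force: 30.0
time_s: 52.15
tcp_pos: [613.0, -265.2, 177.8]
tool_rot: [-2.336, -2.1, -0.0]
ft_force: [1.0, -0.6, 0.8]
finger_gap: 0.492
grasp_force: 30.0
52.15 [ 613.  -265.2  177.8] [-2.336 -2.1   -0.   ] [ 1.  -0.6  0.8] 0.49241929486274055 29.99995689606294
n 513 range x [-81.  -9.] z [ 0. 59.] foot mean tool mm [-79.   1.  36.]
axis dir x,z [-0.76  0.65] tilt from vertical -49.5
```

```bash
python3 -m pendant '1 0 1 0 0.3;2 0 1 0 0.3;3 0 2 0 0.3;3.5 0 2 0 0.3;-3.5 0 -2 0 0.3;-3 0 -2 0 0.3;-2 0 -1 0 0.3;-1 0 -1 0 0.3;0 0 0 0 0.3;0 0 0 0 0.3'; python3 -c "
from h import *
tilt(zmax=60)"
```

```text
time_s: 53.03
tcp_pos: [612.8, -264.4, 176.2]
tool_rot: [-2.336, -2.099, -0.001]
ft_force: [0.2, 0.7, -0.8]
finger_gap: 0.485
grasp_force: 30.0
53.0333 [ 612.8 -264.4  176.2] [-2.336e+00 -2.099e+00 -1.000e-03] [ 0.2  0.7 -0.8] 0.4845352439032736 30.00015085330233
n 523 range x [-58.  -9.] z [ 0. 69.] foot mean tool mm [-54.  -1.  58.]
axis dir x,z [ 0.42 -0.91] tilt from vertical 155.4
```

~25–30° left, so one more cycle.

```bash
python3 -m pendant '1 0 0 0 0.3;2 0 0 0 0.3;3 0 0 0 0.3;3.5 0 0 0 0.3;-3.5 0 0 0 0.3;-3 0 0 0 0.3;-2 0 0 0 0.3;-1 0 0 0 0.3;0 0 0 0 0.3;0 0 0 0 0.3'; python3 -c "
from h import *
tilt(zmax=60); go((509,20,175),90)"
```

```text
time_s: 53.92
tcp_pos: [613.1, -263.1, 176.3]
tool_rot: [-2.334, -2.1, -0.001]
ft_force: [-0.1, -0.2, -0.6]
finger_gap: 0.488
grasp_force: 30.0
53.9167 [ 613.1 -263.1  176.3] [-2.334e+00 -2.100e+00 -1.000e-03] [-0.1 -0.2 -0.6] 0.4877476865675937 29.999958963599056
n 509 range x [-49.  -2.] z [ 0. 70.] foot mean tool mm [-46.  -2.  63.]
axis dir x,z [-0.28  0.96] tilt from vertical -16.6
shift cm [ 26.99 -13.32   0.21] turn first/after -6.0 from yaw 84.0
```

```bash
python3 -m pendant '0 0 0 -3 0.3;0 0 0 -3 0.3;1 0 0 0 0.3;2 0 0 0 0.3;3.5 0 0 0 0.3;-3.5 0 0 0 0.3;-2 0 0 0 0.3;-1 0 0 0 0.3;0 0 0 0 0.3;0 0 0 0 0.3'; python3 -c "
from h import *
tilt(zmax=60); go((509,20,175),90)"
```

```text
time_s: 54.8
tcp_pos: [613.1, -263.6, 176.8]
tool_rot: [-2.223, -2.218, -0.001]
ft_force: [-0.1, 0.6, -0.6]
finger_gap: 0.491
grasp_force: 30.0
54.8 [ 613.1 -263.6  176.8] [-2.223e+00 -2.218e+00 -1.000e-03] [-0.1  0.6 -0.6] 0.4905922328746559 29.999993797391653
n 481 range x [-41.   5.] z [ 0. 73.] foot mean tool mm [-34.  -4.  68.]
axis dir x,z [-0.15  0.99] tilt from vertical -8.4
shift cm [ 28.28 -10.46   0.23] turn first/after -0.1 from yaw 89.9
```

```bash
python3 -m pendant '1.5 -0.4 0 0 0.3;3 -1.2 0 0 0.3;3.6 -1.4 0 0 0.3;3.6 -1.4 0 0 0.3;3.6 -1.4 0 0 0.3;3.6 -1.4 0 0 0.3;3.6 -1.4 0 0 0.3;3.6 -1.4 0 0 0.3;3 -0.4 0 0 0.3;0 0 0 0 0.3'; python3 -m pendant '0 0 2 0 0.3;0 0 0 0 0.3;0 0 0 0 0.3'; python3 -c "
from h import *
tilt(zmax=60,r=50); go((510,30,125),90)"
```

```text
time_s: 55.68
tcp_pos: [507.5, 34.9, 177.7]
tool_rot: [-2.212, -2.23, -0.003]
ft_force: [0.1, -0.2, -1.0]
finger_gap: 0.489
grasp_force: 30.0
time_s: 55.93
tcp_pos: [508.4, 26.8, 156.4]
tool_rot: [-2.221, -2.22, 0.002]
ft_force: [-0.6, -1.2, -1.3]
finger_gap: 0.491
grasp_force: 30.0
55.9333 [508.4  26.8 156.4] [-2.221e+00 -2.220e+00  2.000e-03] [-0.6 -1.2 -1.3] 0.4914199572857786 29.99973916215822
n 347 range x [-41.  50.] z [ 0. 93.] foot mean tool mm [-20.  -4.  70.]
axis dir x,z [-0.16  0.99] tilt from vertical -9.4
shift cm [0.35 0.1  3.21] turn first/after -0.1 from yaw 89.9
```

```bash
python3 -m pendant '1 0 1 0 0.3;0 0 1.2 0 0.3;0 0 0.6 0 0.3;0 0 0.3 0 0.3;0 0 0 0 0.3;0 0 0 0 0.3'; python3 -m pendant '0 0 0.3 0 0.3;0 0 0 0 0.3'; python3 -m pendant '0 0 0.2 0 0.3;0 0 0 0 0.3'
```

```text
time_s: 56.48
tcp_pos: [509.3, 35.6, 125.9]
tool_rot: [-2.224, -2.218, 0.0]
ft_force: [-0.2, -0.2, -0.4]
finger_gap: 0.49
grasp_force: 30.0
time_s: 56.65
tcp_pos: [510.1, 35.5, 123.9]
tool_rot: [2.223, 2.218, 0.001]
ft_force: [-2.2, -1.0, 5.4]
finger_gap: 0.486
grasp_force: 30.0
time_s: 56.82
tcp_pos: [510.7, 35.2, 123.5]
tool_rot: [2.222, 2.216, 0.002]
ft_force: [-6.5, -3.5, 21.2]
finger_gap: 0.486
grasp_force: 30.0
```

Contact. I straighten it by moving towards the foot, then release.

```bash
python3 -m pendant '-0.4 0 -0.2 0 0.3;-0.4 0 -0.1 0 0.3;-0.4 0 -0.1 0 0.3;0 0 0 0 0.3'; python3 -m pendant '0 0 0 0 0.6;0 0 0 0 0.8;0 0 0 0 1;0 0 0 0 1;0 0 -2 0 1;0 0 -4 0 1;0 0 -4 0 1;-4 0 0 0 1;-4 0 0 0 1;-4 0 0 0 1'; python3 -m pendant '-4 0 0 0 1;-4 0 0 0 1;-4 0 0 0 1;-4 0 0 0 1;-4 0 0 0 1;0 0 0 0 1'
python3 - <<'E'
from h import *
st()
im,d,c=grab('top');save(im[130:270,120:330],'t5.png',3.5);Q=cloud(d,c);np.savez('t5.npz',im=im,d=d)
im,d,c2=grab('side');save(im[70:250,240:400],'s5.png',3.3);np.savez('s5.npz',im=im,d=d);Q2=cloud(d,c2)
for y in (20,76,133,190):
    for n,A in (('t',Q),('s',Q2)):
        q=A[(abs(A[...,0]-510)<40)&(abs(A[...,1]-y)<27)&(A[...,2]>146)&(A[...,2]<175)]
        if len(q): print(n,y,len(q),np.round(np.median(q,0)),round(q[:,2].max()))
E
```

```text
time_s: 57.15
tcp_pos: [509.4, 22.6, 124.9]
tool_rot: [2.225, 2.218, -0.001]
ft_force: [0.6, -0.6, 0.0]
finger_gap: 0.49
grasp_force: 30.0
time_s: 57.98
tcp_pos: [509.6, -97.0, 226.0]
tool_rot: [2.22, 2.22, 0.002]
ft_force: [1.6, -1.0, 0.4]
finger_gap: 0.992
grasp_force: 0.0
time_s: 58.48
tcp_pos: [506.2, -305.4, 224.1]
tool_rot: [2.234, 2.208, -0.005]
ft_force: [-1.7, -1.1, -1.5]
finger_gap: 0.995
grasp_force: 0.0
58.4833 [ 506.2 -305.4  224.1] [ 2.234  2.208 -0.005] [-1.7 -1.1 -1.5] 0.9953773149100668 0.0
t 20 211 [507.  17. 151.] 160
s 20 15 [501.  29. 150.] 154
t 76 181 [511.  62. 154.] 161
s 76 44 [502.  58. 154.] 161
t 133 187 [511. 126. 151.] 158
s 133 71 [509. 121. 152.] 156
t 190 185 [509. 189. 151.] 158
s 190 69 [509. 186. 151.] 156
```

View pics/t5.png

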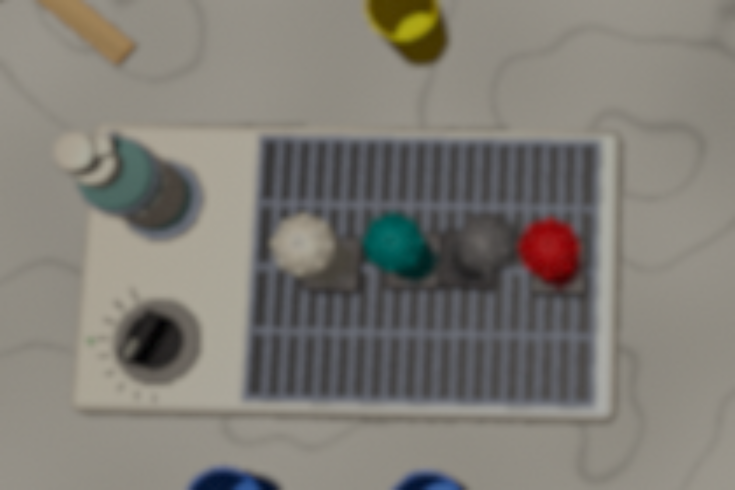

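View pics/s5.png

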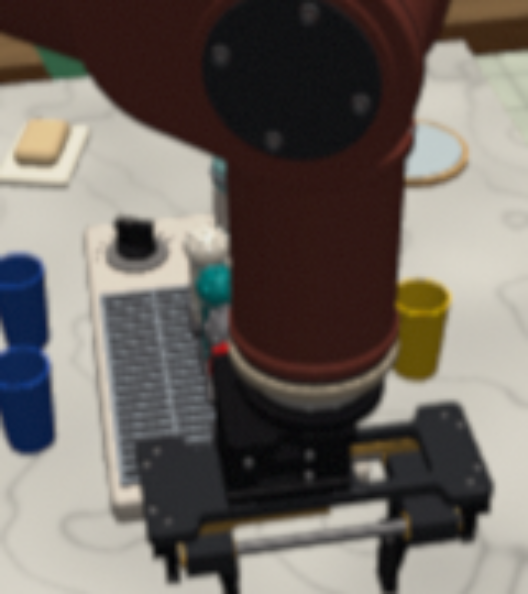

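The top view shows grey leaning. Its foot (468,260) sits left of its head (485,243), against or on teal's foot at (412,260). White, teal and red look upright. I re-grip grey, lift it, straighten it and set it down at y≈71.

```bash
python3 -m pendant '3.9 0 0 0 1;3.9 0 0 0 1;3.9 0 0 0 1;3.9 0 0 0 1;3.9 0 0 0 1;3.9 0 0 0 1;3.9 0 0 0 1;3.9 0 0 0 1;3.9 0 0 0 1;1.5 0 0 0 1'; python3 -m pendant '0 0 0 0 1;0 0 0 0 1'; python3 -c "
from h import *
st();go((511,63,121),90)"
```

```text
time_s: 59.42
tcp_pos: [508.1, 77.8, 225.5]
tool_rot: [-2.213, -2.228, -0.003]
ft_force: [0.1, -0.0, -0.7]
finger_gap: 0.999
grasp_force: 0.0
time_s: 59.58
tcp_pos: [508.9, 72.0, 225.1]
tool_rot: [2.219, 2.224, 0.0]
ft_force: [0.3, -0.3, 0.6]
finger_gap: 1.003
grasp_force: 0.0
59.5833 [508.9  72.  225.1] [2.219 2.224 0.   ] [ 0.3 -0.3  0.6] 1.0034446780640172 0.0
shift cm [-0.9   0.2  10.41] turn first/after 0.1 from yaw 90.1
```

```bash
python3 -m pendant '-0.9 0.2 0 0 1;0 0 4 0 1;0 0 3 0 1;0 0 2 0 1;0 0 1.2 0 1;0 0 0 0 1;0 0 0 0 0.3;0 0 0 0 0.3;0 0 0 0 0.3;0 0 0 0 0.3'; python3 -m pendant '0 0 0 0 0.3;0 0 0 0 0.3;0 0 0 0 0.3;0 0 0 0 0.3;0 0 0 0 0.3'; python3 -m pendant '0 0 -2 0 0.3;0 0 -4 0 0.3;0 0 -4 0 0.3;0 0 -4 0 0.3;0 0 -1 0 0.3;0 0 0 0 0.3'; python3 -c "
from h import *
tilt(zmax=165,view='side');tilt(zmax=165,view='top');"
```

```text
time_s: 60.42
tcp_pos: [512.3, 60.9, 124.2]
tool_rot: [2.223, 2.218, 0.002]
ft_force: [0.2, -0.2, 0.7]
finger_gap: 0.782
grasp_force: 0.0
time_s: 60.83
tcp_pos: [511.5, 60.9, 123.1]
tool_rot: [2.224, 2.219, -0.0]
ft_force: [-1.2, -0.8, 2.5]
finger_gap: 0.493
grasp_force: 30.0
time_s: 61.33
tcp_pos: [513.1, 61.3, 276.4]
tool_rot: [2.221, 2.216, 0.007]
ft_force: [1.2, 0.8, -2.1]
finger_gap: 0.487
grasp_force: 30.0
61.3333 [513.1  61.3 276.4] [2.221 2.216 0.007] [ 1.2  0.8 -2.1] 0.48702482295175764 30.010714167033257
n 307 range x [-13.  43.] z [ 0. 77.] foot mean tool mm [ 4. -0. 72.]
axis dir x,z [0.29 0.96] tilt from vertical 17.1
61.3833 [512.1  60.9 273.8] [2.223e+00 2.218e+00 2.000e-03] [ 0.3 -0.5 -2.4] 0.4880216511016813 30.01144297873907
few 0
```

```bash
python3 -m pendant '-1 0 0 0 0.3;-2 0 0 0 0.3;-3.6 0 0 0 0.3;3.6 0 0 0 0.3;2 0 0 0 0.3;1 0 0 0 0.3;0 0 0 0 0.3;0 0 0 0 0.3'; python3 -c "
from h import *
tilt(zmax=165)"
```

```text
time_s: 62.1
tcp_pos: [511.0, 60.2, 271.6]
tool_rot: [-2.222, -2.219, 0.003]
ft_force: [0.4, -0.8, -2.2]
finger_gap: 0.493
grasp_force: 30.0
62.1 [511.   60.2 271.6] [-2.222 -2.219  0.003] [ 0.4 -0.8 -2.2] 0.49269709305121684 30.004639374326842
n 377 range x [-36.   5.] z [ 0. 71.] foot mean tool mm [-33.   0.  66.]
axis dir x,z [-0.18  0.98] tilt from vertical -10.2
```

```bash
python3 -m pendant '1 0 0 0 0.3;2 0 0 0 0.3;3 0 0 0 0.3;-3 0 0 0 0.3;-2 0 0 0 0.3;-1 0 0 0 0.3;0 0 0 0 0.3;0 0 0 0 0.3'
python3 - <<'E'
from h import *
tilt(zmax=165); s=st()
im,d,c=grab('side'); Q=cloud(d,c)
for nm,lo,hi in (('red',-20,45),('teal',95,160)):
    q=Q[(abs(Q[...,0]-510)<35)&(Q[...,1]>lo)&(Q[...,1]<hi)&(Q[...,2]>62)&(Q[...,2]<165)]
    for z in (65,90,120,140,150):
        k=q[abs(q[:,2]-z)<6]
        if len(k): print(nm,z,len(k),np.round(k.min(0)),np.round(k.max(0)))
E
```

```text
time_s: 62.82
tcp_pos: [511.5, 60.6, 272.9]
tool_rot: [-2.225, -2.217, -0.0]
ft_force: [-0.9, 1.5, -1.5]
finger_gap: 0.494
grasp_force: 30.0
62.8167 [511.5  60.6 272.9] [-2.225 -2.217 -0.   ] [-0.9  1.5 -1.5] 0.49384035325389636 30.004985993523547
n 358 range x [-18.  32.] z [ 0. 76.] foot mean tool mm [-12.  -2.  71.]
axis dir x,z [0.07 1.  ] tilt from vertical 4.2
62.8667 [511.5  61.5 272.9] [-2.224e+00 -2.219e+00 -1.000e-03] [ 0.2  0.6 -1.6] 0.4965498856160712 30.00377331753981
red 65 31 [491.  -3.  62.] [525.  19.  71.]
red 90 40 [491.  -3.  84.] [526.  14.  96.]
red 120 39 [492.  -2. 114.] [527.  14. 126.]
red 140 70 [488.  -7. 134.] [530.  29. 146.]
red 150 120 [488.  -6. 144.] [530.  37. 155.]
teal 65 5 [495. 116.  64.] [500. 129.  70.]
teal 90 36 [495. 107.  85.] [529. 125.  96.]
teal 120 38 [496. 108. 114.] [530. 122. 126.]
teal 140 61 [492. 103. 135.] [533. 141. 146.]
teal 150 27 [492. 104. 144.] [529. 141. 150.]
```

```bash
python3 -m pendant '0.5 0 1 0 0.3;0 0 3 0 0.3;0 0 4 0 0.3;0 0 3 0 0.3;0 0 2 0 0.3;0 0 1 0 0.3;0 0 0.3 0 0.3;0 0 0 0 0.3;0 0 0 0 0.3'; python3 -m pendant '0 0 0.4 0 0.3;0 0 0 0 0.3';python3 -m pendant '0 0 0.2 0 0.3;0 0 0 0 0.3'
```

```text
time_s: 63.67
tcp_pos: [512.3, 66.4, 131.1]
tool_rot: [2.223, 2.219, 0.002]
ft_force: [0.2, 0.3, -1.3]
finger_gap: 0.492
grasp_force: 30.0
time_s: 63.83
tcp_pos: [512.0, 66.0, 126.5]
tool_rot: [2.223, 2.218, 0.002]
ft_force: [-0.9, -0.4, -0.7]
finger_gap: 0.49
grasp_force: 30.0
time_s: 64.0
tcp_pos: [511.6, 65.8, 124.1]
tool_rot: [2.223, 2.219, 0.0]
ft_force: [0.4, 0.4, -2.2]
finger_gap: 0.488
grasp_force: 30.0
```

```bash
python3 -m pendant '0 0 0.2 0 0.3;0 0 0 0 0.3';python3 -m pendant '0 0 0.1 0 0.3;0 0 0 0 0.3';python3 -m pendant '0 0 0.1 0 0.3;0 0 0 0 0.3'
```

```text
time_s: 64.17
tcp_pos: [511.8, 66.1, 122.3]
tool_rot: [2.223, 2.219, 0.001]
ft_force: [-0.4, 1.1, 1.0]
finger_gap: 0.492
grasp_force: 30.0
time_s: 64.33
tcp_pos: [512.0, 66.6, 122.0]
tool_rot: [2.223, 2.219, 0.002]
ft_force: [-2.5, 1.6, 7.2]
finger_gap: 0.486
grasp_force: 30.0
time_s: 64.5
tcp_pos: [512.2, 67.2, 121.8]
tool_rot: [2.222, 2.22, 0.003]
ft_force: [-5.1, 2.4, 17.0]
finger_gap: 0.489
grasp_force: 30.0
```

```bash
python3 -m pendant '0 0 -0.2 0 0.3;0 0 0 0 0.6;0 0 0 0 0.8;0 0 0 0 1;0 0 0 0 1;0 0 -2 0 1;0 0 -4 0 1;0 0 -4 0 1;0 0 -4 0 1;0 0 0 0 1'; python3 -m pendant '4 0 0 0 0;4 0 0 0 0;4 0 0 0 0;4 0 0 0 0;4 0 0 0 0;4 0 0 0 0;2 0 0 0 0;0 0 0 0 0;0 0 0 0 0;0 0 0 0 0'
python3 - <<'E'
from h import *
st()
for n in ('side','top'):
    im,d,c=grab(n); Q=cloud(d,c)
    np.savez(n+'6.npz',im=im,d=d)
    save(im[60:260,220:420],n+'6.png',3) if n=='side' else save(im[140:260,130:310],n+'6.png',4)
    for nm,y in (('red',16),('grey',71),('teal',126),('white',190)):
        q=Q[(abs(Q[...,0]-510)<35)&(abs(Q[...,1]-y)<27)&(Q[...,2]>62)&(Q[...,2]<165)]
        for z in (70,100,120,140):
            k=q[abs(q[:,2]-z)<6]
            if len(k)>3: print(n,nm,z,len(k),np.round(k.min(0)),np.round(k.max(0)))
E
```

```text
time_s: 65.33
tcp_pos: [514.6, 66.6, 269.8]
tool_rot: [2.219, 2.214, 0.013]
ft_force: [0.6, -0.2, 1.0]
finger_gap: 0.988
grasp_force: 0.0
time_s: 66.17
tcp_pos: [512.3, 325.0, 261.5]
tool_rot: [2.224, 2.218, -0.001]
ft_force: [0.3, -0.1, -0.4]
finger_gap: 0.327
grasp_force: 0.0
66.1667 [512.3 325.  261.5] [ 2.224e+00  2.218e+00 -1.000e-03] [ 0.3 -0.1 -0.4] 0.3273564730486554 0.0
side red 70 39 [491.  -3.  64.] [525.  17.  76.]
side red 100 36 [491.  -2.  95.] [526.  14. 106.]
side red 120 35 [492.  -3. 115.] [526.  11. 126.]
side red 140 69 [488.  -6. 134.] [531.  32. 146.]
side grey 120 7 [495.  59. 115.] [526.  69. 126.]
side grey 140 68 [490.  48. 134.] [534.  87. 146.]
side teal 70 4 [495. 118.  70.] [497. 129.  74.]
side teal 120 7 [496. 116. 115.] [530. 124. 126.]
side teal 140 57 [491. 102. 135.] [534. 144. 146.]
side white 70 9 [493. 178.  66.] [499. 186.  75.]
side white 100 5 [492. 184.  98.] [495. 191. 106.]
side white 120 12 [493. 171. 115.] [527. 189. 125.]
side white 140 58 [488. 167. 135.] [531. 200. 146.]
top red 70 10 [491.  -1.  67.] [511.  27.  75.]
top red 100 8 [490.   1.  95.] [499.  20. 106.]
top red 140 48 [487.  -4. 134.] [529.  38. 146.]
top grey 70 14 [494.  54.  65.] [516.  78.  75.]
top grey 100 11 [494.  54.  94.] [514.  79. 105.]
top grey 140 61 [491.  51. 135.] [531.  94. 146.]
top teal 70 10 [496. 109.  65.] [523. 120.  74.]
top teal 100 17 [494. 109.  95.] [519. 130. 105.]
top teal 120 5 [495. 110. 114.] [507. 122. 118.]
top teal 140 65 [490. 105. 135.] [533. 149. 146.]
top white 70 15 [493. 169.  64.] [517. 196.  74.]
top white 100 21 [492. 172.  94.] [518. 192. 106.]
top white 120 8 [491. 173. 114.] [515. 187. 121.]
top white 140 67 [488. 169. 134.] [531. 212. 146.]
```

View pics/side6.png

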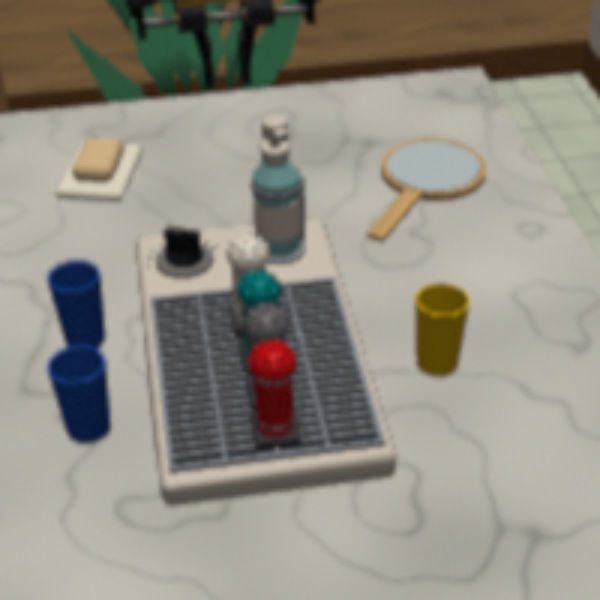

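All four brushes stand upright on the grid, with heads at (247,250), (260,290), (267,320) and (272,360). The pump head is at about (275,125) and the knob at about (183,245).

Run:
```python
from h import *
c=vision.calibration('top'); print('ray top',ray(c,140.5,173,209)); cs=vision.calibration('side'); print('ray side',ray(cs,311.7,101.7,209))
for n in ('top','side'):
    for tag in '06':
        f=np.load(f'{n}{tag}.npz');cc=vision.calibration(n);Q=cloud(f['d'],cc)
        for nm,b in dict(pump=(520,610,280,380,203,216),knob=(400,490,270,370,79,90),disc=(400,490,270,370,48,60)).items():
            m=(Q[...,0]>b[0])&(Q[...,0]<b[1])&(Q[...,1]>b[2])&(Q[...,1]<b[3])&(Q[...,2]>b[4])&(Q[...,2]<b[5]); q=Q[m]
            if len(q)>4:
                r=cv2.minAreaRect(q[:,:2].astype(np.float32)); v,u=np.where(m); print(n,tag,nm,len(q),np.round(q.min(0)),np.round(q.max(0)),'rect',np.round(r[0],1),np.round(r[1],1),round(r[2],1),'z',np.round(np.median(q[:,2])),'px',u.mean().round(),v.mean().round())
f=np.load('top0.npz');im=f['im']
save(im[155:250,130:210],'deck.png',7)
```

```text
ray top [559.68599224 329.71269473 209.        ]
ray side [561.7921343  313.55172981 209.        ]
top 0 pump 139 [548. 305. 203.] [575. 342. 214.] rect [563.1 322.7] [26. 37.] 21.7 z 208.0 px 143.0 172.0
top 0 knob 89 [430. 311.  80.] [470. 338.  88.] rect [450.1 324.1] [14.9 40.7] 59.9 z 84.0 px 160.0 226.0
top 0 disc 141 [417. 284.  48.] [482. 355.  60.] rect [447.2 321.4] [71.  64.4] 9.8 z 53.0 px 166.0 228.0
top 6 pump 140 [548. 305. 203.] [575. 342. 212.] rect [560.8 323.1] [36.9 27.3] 84.2 z 208.0 px 143.0 172.0
top 6 knob 90 [431. 311.  79.] [470. 339.  88.] rect [450.1 324.5] [13.4 40.8] 60.4 z 84.0 px 160.0 226.0
top 6 disc 122 [423. 292.  48.] [482. 354.  59.] rect [449.6 321.4] [58.7 61. ] 71.1 z 53.0 px 166.0 227.0
side 0 pump 48 [549. 306. 203.] [575. 344. 211.] rect [562.6 324.3] [25.6 36.6] 46.9 z 207.0 px 311.0 101.0
side 0 knob 37 [433. 309.  79.] [470. 340.  86.] rect [449.8 324. ] [16.1 42. ] 63.0 z 83.0 px 280.0 137.0
side 0 disc 61 [430. 296.  48.] [476. 342.  60.] rect [452.5 317.8] [45.9 46.2] 4.0 z 54.0 px 281.0 145.0
side 6 pump 49 [548. 301. 203.] [574. 341. 211.] rect [560.9 322. ] [39.1 25.9] 81.6 z 207.0 px 311.0 101.0
side 6 knob 37 [433. 307.  79.] [470. 336.  85.] rect [451.8 324.7] [17.5 40.2] 54.3 z 83.0 px 280.0 137.0
side 6 disc 65 [422. 292.  48.] [480. 336.  60.] rect [448.3 321.6] [52.  45.9] 65.3 z 53.0 px 280.0 145.0
```

View pics/deck.png

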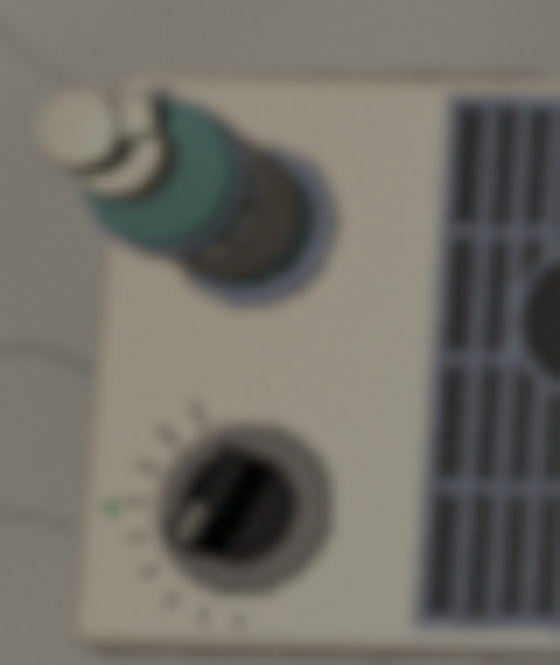

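```bash
python3 -m pendant '0.3 2.5 0 0 0;0 2.4 0 0 0;0 0 3 0 0;0 0 1.5 0 0;0 0 0 0 0;0 0 0 0 0'; python3 -c "
from h import *
s=st();print(np.round(s['joint_pos'],2));go((561.5,328,198.5),90)"
```

```text
time_s: 66.77
tcp_pos: [561.1, 327.4, 216.8]
tool_rot: [2.225, 2.218, -0.002]
ft_force: [0.4, 0.9, 0.2]
finger_gap: 0.004
grasp_force: 0.0
66.7667 [561.1 327.4 216.8] [ 2.225e+00  2.218e+00 -2.000e-03] [0.4 0.9 0.2] 0.0038540464197565926 0.0
[-0.11  0.41 -0.66  1.44  0.25  1.37 -0.78]
shift cm [0.06 0.04 1.83] turn first/after -0.2 from yaw 89.8
```

```bash
python3 -m pendant '0 0 0.8 0 0;0 0 0 0 0'; python3 -m pendant '0 0 0.4 0 0;0 0 0.3 0 0;0 0 0.2 0 0;0 0 0 0 0;0 0 0 0 0'
```

```text
time_s: 66.93
tcp_pos: [561.3, 328.6, 209.3]
tool_rot: [2.224, 2.218, 0.002]
ft_force: [0.9, -0.2, 0.6]
finger_gap: 0.001
grasp_force: 0.7
time_s: 67.35
tcp_pos: [561.5, 328.9, 201.5]
tool_rot: [2.223, 2.218, 0.003]
ft_force: [-1.1, -2.2, 9.4]
finger_gap: 0.004
grasp_force: 4.7
```

```bash
python3 -m pendant '0 0 0.1 0 0;0 0 0 0 0'; python3 -m pendant '0 0 -1 0 0;0 0 -2 0 0;0 0 -4 0 1;0 0 0 0 1;0 0 0 0 1;0 0 0 0 1'; python3 -c "
from h import *
im,d,c=grab('side');Q=cloud(d,c);q=Q[(abs(Q[...,0]-561)<25)&(abs(Q[...,1]-325)<30)&(Q[...,2]>190)&(Q[...,2]<222)];print(np.percentile(q[:,2],[50,95]),len(q))
s=st();go((450.5,324.3,235),90)"
```

```text
time_s: 67.52
tcp_pos: [561.6, 329.0, 201.4]
tool_rot: [2.223, 2.218, 0.004]
ft_force: [-3.1, -4.1, 15.4]
finger_gap: 0.008
grasp_force: 7.4
time_s: 68.02
tcp_pos: [560.9, 328.8, 268.9]
tool_rot: [2.223, 2.219, 0.0]
ft_force: [0.3, 0.0, 0.3]
finger_gap: 0.223
grasp_force: 0.0
[206.25450249 209.85834607] 72
68.0667 [560.7 328.5 268.1] [-2.223e+00 -2.219e+00  2.000e-03] [ 0.4 -0.3 -0.1] 0.2668979355022531 0.0
shift cm [ -0.44 -11.02   3.32] turn first/after -0.1 from yaw 89.9
```

The pump was pressed to its stop (15 N with no further travel) and sprang back. For the knob, the gripper body (±95 mm) would meet the bottle, 111 mm from the knob, near yaw 90. So I turn in free sectors: a thickness grip for 20°, a grip on the bar's ends for 90°, then a thickness grip to the stop.

```bash
python3 -m pendant '-0.4 -4 0 0 1;0 -4 0 0 1;0 -3 0 0 1;0 0 0 -6.7 1;0 0 0 -6.7 1;0 0 0 -6.7 1;0 0 0 -6.7 1;0 0 0 -6.7 1;0 0 0 -6.7 1;0 0 0 -6.7 1';python3 -m pendant '0 0 0 -6.7 1;0 0 0 -6.4 1;0 0 0 0 1;0 0 0 0 1'; python3 -c "
from h import *
s=st();print(np.round(s['joint_pos'],2));go((450.5,324.3,60),150)"
```

```text
time_s: 68.9
tcp_pos: [450.5, 324.5, 267.7]
tool_rot: [-1.148, -2.923, 0.002]
ft_force: [-0.1, 0.3, 0.4]
finger_gap: 0.975
grasp_force: 0.0
time_s: 69.23
tcp_pos: [450.8, 324.5, 268.0]
tool_rot: [-0.821, -3.031, 0.002]
ft_force: [-0.2, 0.0, -0.3]
finger_gap: 0.999
grasp_force: 0.0
69.2333 [450.8 324.5 268. ] [-8.210e-01 -3.031e+00  2.000e-03] [-0.2  0.  -0.3] 0.9990976399483028 0.0
[ 0.03  0.21 -0.84  1.59  0.16  1.41  0.22]
shift cm [-1.00e-02 -1.00e-02  2.08e+01] turn first/after -0.3 from yaw 149.7
```

```bash
python3 -m pendant '0 0 4 0 0.6;0 0 4 0 0.6;0 0 4 0 0.6;0 0 4 0 0.6;0 0 2.5 0 0.6;0 0 1.5 0 0.6;0 0 0.6 0 0.6;0 0 0 0 0.6;0 0 0 0 0.6'; python3 -m pendant '0 0 0 0 0;0 0 0 0 0;0 0 0 0 0;0 0 0 0 0;0 0 0 0 0;0 0 0 0 0;0 0 0 0 0;0 0 0 0 0'
```

```text
time_s: 69.98
tcp_pos: [451.2, 325.3, 63.5]
tool_rot: [0.818, 3.033, 0.001]
ft_force: [0.1, -0.9, 0.5]
finger_gap: 0.604
grasp_force: 0.0
time_s: 70.65
tcp_pos: [451.1, 325.0, 63.0]
tool_rot: [0.816, 3.034, 0.0]
ft_force: [-0.8, -0.5, 1.2]
finger_gap: 0.161
grasp_force: 29.9
```

```bash
python3 -m pendant '0 0 0 5 0;0 0 0 5 0;0 0 0 5 0;0 0 0 5 0;0 0 0 0 0;0 0 0 0 0';python3 -m pendant '0 0 0 0 1;0 0 0 0 1;0 0 0 0 1;0 0 0 0 1;0 0 -4 0 1;0 0 -4 0 1;0 0 -4 0 1;0 0 0 0 1';python3 -m pendant '0 0 0 -6.5 1;0 0 0 -6.5 1;0 0 0 -6.5 1;0 0 0 -6.5 1;0 0 0 -6.5 1;0 0 0 -6.5 1;0 0 0 -6.5 1;0 0 0 -6.5 1;0 0 0 -6.5 1;0 0 0 -6.5 1';python3 -m pendant '0 0 0 -6.5 1;0 0 0 -6.5 1;0 0 0 -6.5 1;0 0 0 -5.5 1;0 0 0 0 1;0 0 0 0 1'; python3 -c "
from h import *
s=st();print(np.round(s['joint_pos'],2));go((450.5,324.3,62),220)
im,d,c=grab('top');Q=cloud(d,c);q=Q[(np.hypot(Q[...,0]-450,Q[...,1]-324)<30)&(Q[...,2]>79)&(Q[...,2]<92)];print(len(q));print(cv2.minAreaRect(q[:,:2].astype(np.float32)) if len(q)>4 else '')
im,d,c=grab('side');Q=cloud(d,c);q=Q[(np.hypot(Q[...,0]-450,Q[...,1]-324)<30)&(Q[...,2]>79)&(Q[...,2]<92)];print(len(q));print(cv2.minAreaRect(q[:,:2].astype(np.float32)) if len(q)>4 else '')
"
```

```text
time_s: 71.15
tcp_pos: [450.6, 324.4, 63.0]
tool_rot: [1.327, 2.847, -0.002]
ft_force: [-2.4, -4.7, 5.8]
finger_gap: 0.159
grasp_force: 29.9
time_s: 71.82
tcp_pos: [453.6, 327.9, 190.8]
tool_rot: [1.327, 2.842, 0.014]
ft_force: [1.2, 1.0, 0.3]
finger_gap: 0.682
grasp_force: 0.0
time_s: 72.65
tcp_pos: [451.1, 325.1, 182.9]
tool_rot: [-0.417, 3.114, 0.0]
ft_force: [0.1, 0.5, 0.6]
finger_gap: 0.999
grasp_force: 0.0
time_s: 73.15
tcp_pos: [451.1, 325.0, 182.9]
tool_rot: [1.067, -2.955, -0.001]
ft_force: [-0.7, 0.3, -0.3]
finger_gap: 0.999
grasp_force: 0.0
73.15 [451.1 325.  182.9] [ 1.067e+00 -2.955e+00 -1.000e-03] [-0.7  0.3 -0.3] 0.9994486854880819 0.0
[ 0.14  0.32 -1.01  1.71  0.28  1.27  1.34]
shift cm [ 0.09 -0.02 12.09] turn first/after -0.3 from yaw -140.3
86
((450.1171875, 324.2834777832031), (13.58442497253418, 40.10171127319336), 39.83544921875)
39
((449.8996887207031, 322.7757873535156), (14.295231819152832, 44.722747802734375), 37.7979621887207)
```

```bash
python3 -m pendant '0 0 4 0 0.8;0 0 4 0 0.8;0 0 2.5 0 0.8;0 0 1.4 0 0.8;0 0 0 0 0.8;0 0 0 0 0.3;0 0 0 0 0.3;0 0 0 0 0.3;0 0 0 0 0.3;0 0 0 0 0.3'; python3 -m pendant '0 0 0 0 0.3;0 0 0 5 0.3;0 0 0 6 0.3;0 0 0 6 0.3;0 0 0 6 0.3;0 0 0 6 0.3;0 0 0 6 0.3;0 0 0 6 0.3;0 0 0 6 0.3;0 0 0 0 0.3'
```

```text
time_s: 74.08
tcp_pos: [451.3, 325.9, 65.2]
tool_rot: [-1.071, 2.952, 0.002]
ft_force: [-8.9, 10.1, 6.8]
finger_gap: 0.512
grasp_force: 7.3
time_s: 74.92
tcp_pos: [450.8, 325.8, 65.2]
tool_rot: [0.205, 3.134, 0.001]
ft_force: [-3.3, -0.3, 7.1]
finger_gap: 0.479
grasp_force: 30.0
```

```bash
python3 -m pendant '0 0 0 6 0.3;0 0 0 6 0.3;0 0 0 6 0.3;0 0 0 6 0.3;0 0 0 6 0.3;0 0 0 6 0.3;0 0 0 6 0.3;0 0 0 0 0.3;0 0 0 0 0.3'; python3 -c "
from h import *
s=st();print(yaw(s)[0])"
```

```text
time_s: 75.67
tcp_pos: [450.3, 324.8, 65.1]
tool_rot: [1.306, 2.857, -0.002]
ft_force: [-5.9, -3.8, 10.4]
finger_gap: 0.48
grasp_force: 30.0
75.6667 [450.3 324.8  65.1] [ 1.306e+00  2.857e+00 -2.000e-03] [-5.9 -3.8 10.4] 0.47989075958408717 30.00252664089203
130.85829686569687
```

```bash
python3 -m pendant '0 0 0 0 1;0 0 0 0 1;0 0 0 0 1;0 0 0 0 1;0 0 -4 0 1;0 0 -4 0 1;0 0 -4 0 1;0 0 0 0 1';python3 -m pendant '0 0 0 -6.5 1;0 0 0 -6.5 1;0 0 0 -6.5 1;0 0 0 -6.5 1;0 0 0 -6.5 1;0 0 0 -6.5 1;0 0 0 -6.5 1;0 0 0 -6.5 1;0 0 0 -6.5 1;0 0 0 -6.5 1';python3 -m pendant '0 0 0 -6.5 1;0 0 0 -6.5 1;0 0 0 -6.5 1;0 0 0 -5.5 1;0 0 0 0 1;0 0 0 0 1'; python3 -c "
from h import *
s=st();go((450.5,324.3,62),221)
for n in ('top','side'):
    im,d,c=grab(n);Q=cloud(d,c);q=Q[(np.hypot(Q[...,0]-450,Q[...,1]-324)<30)&(Q[...,2]>79)&(Q[...,2]<92)];print(len(q));print(cv2.minAreaRect(q[:,:2].astype(np.float32)) if len(q)>4 else '')
"
```

```text
time_s: 76.33
tcp_pos: [453.7, 327.8, 191.9]
tool_rot: [1.303, 2.852, 0.014]
ft_force: [1.1, 1.2, 0.6]
finger_gap: 0.959
grasp_force: 0.0
time_s: 77.17
tcp_pos: [451.1, 325.0, 183.9]
tool_rot: [-0.443, 3.11, 0.0]
ft_force: [0.1, 0.1, -0.5]
finger_gap: 1.0
grasp_force: 0.0
time_s: 77.67
tcp_pos: [451.1, 324.9, 183.9]
tool_rot: [1.092, -2.945, -0.0]
ft_force: [-1.1, -0.9, 0.1]
finger_gap: 0.999
grasp_force: 0.0
77.6667 [451.1 324.9 183.9] [ 1.092 -2.945 -0.   ] [-1.1 -0.9  0.1] 0.9988456970016399 0.0
shift cm [ 9.000e-02 -1.000e-02  1.219e+01] turn first/after -0.3 from yaw -139.3
84
((449.26318359375, 324.24420166015625), (39.390785217285156, 14.149727821350098), 42.47333908081055)
34
((449.4727783203125, 323.8128356933594), (41.30790328979492, 13.817439079284668), 44.41938400268555)
```

```bash
python3 -m pendant '0 0 4 0 0.6;0 0 4 0 0.6;0 0 2.5 0 0.6;0 0 1.5 0 0.6;0 0 0 0 0.6;0 0 0 0 0;0 0 0 0 0;0 0 0 0 0;0 0 0 0 0;0 0 0 0 0'; python3 -m pendant '0 0 0 0 0;0 0 0 0 0;0 0 0 3 0;0 0 0 3 0;0 0 0 2 0;0 0 0 0 0'; python3 -c "
from h import *
s=st();print(yaw(s)[0],s['wrist_torque'])"; python3 -m pendant '0 0 0 2 0;0 0 0 1 0;0 0 0 0 0;0 0 0 0 0'; python3 -c "
from h import *
s=st();print(yaw(s)[0],s['wrist_torque'])"
```

```text
time_s: 78.6
tcp_pos: [451.6, 325.3, 64.9]
tool_rot: [-1.096, 2.942, 0.0]
ft_force: [0.5, 0.2, -0.6]
finger_gap: 0.323
grasp_force: 0.0
time_s: 79.1
tcp_pos: [450.0, 326.5, 64.4]
tool_rot: [0.888, -3.013, -0.003]
ft_force: [-3.9, 4.1, 2.5]
finger_gap: 0.161
grasp_force: 30.0
79.1 [450.  326.5  64.4] [ 8.880e-01 -3.013e+00 -3.000e-03] [-3.9  4.1  2.5] 0.160524486517399 30.001538693904877
-147.14742330116314 [ 0.9544806   0.85285241 -0.02100985]
time_s: 79.43
tcp_pos: [450.1, 326.5, 64.4]
tool_rot: [0.813, -3.034, -0.003]
ft_force: [-4.4, 3.5, 3.5]
finger_gap: 0.161
grasp_force: 30.0
79.4333 [450.1 326.5  64.4] [ 8.130e-01 -3.034e+00 -3.000e-03] [-4.4  3.5  3.5] 0.1611164426733105 30.014498233795166
-149.98836172570165 [0.96150262 0.76713081 0.15534484]
```

```bash
python3 -m pendant '0 0 0 2 0;0 0 0 0 0;0 0 0 0 0'; python3 -c "
from h import *
s=st();print(yaw(s)[0],s['wrist_torque'])"
```

```text
time_s: 79.68
tcp_pos: [450.1, 326.5, 64.4]
tool_rot: [-0.762, 3.048, 0.002]
ft_force: [-4.3, 1.9, 4.4]
finger_gap: 0.156
grasp_force: 30.8
79.6833 [450.1 326.5  64.4] [-7.620e-01  3.048e+00  2.000e-03] [-4.3  1.9  4.4] 0.15596392825514763 30.79893261194229
-151.9275844703012 [0.87054466 0.83146433 0.68039541]
```

The torque is rising, so the knob is at its end stop. I release, retreat and check everything.

```bash
python3 -m pendant '0 0 0 0 1;0 0 0 0 1;0 0 0 0 1;0 0 0 0 1;0 0 -4 0 1;0 0 -4 0 1;0 0 -4 0 1;0 0 -4 0 1;0 0 -3 0 1;0 0 0 0 1'
python3 - <<'E'
from h import *
st()
for n in ('top','side'):
    im,d,c=grab(n);Q=cloud(d,c);save(im[80:400,120:560] if n=='side' else im[80:290,120:500],n+'7.png',1.7)
    q=Q[(np.hypot(Q[...,0]-450,Q[...,1]-324)<30)&(Q[...,2]>79)&(Q[...,2]<92)];r=cv2.minAreaRect(q[:,:2].astype(np.float32)) if len(q)>4 else ''; print(n,'knob',r)
    for nm,x,y in (('red',510,16),('grey',512,71),('teal',512,126),('white',510,190),('tA',500,-460),('tB',577,-460),('vial',414,-484)):
        q=Q[(np.hypot(Q[...,0]-x,Q[...,1]-y)<33)&(Q[...,2]>(134 if x>450 and y>-300 else 130 if x>450 else 110))&(Q[...,2]<165)]
        if len(q): print(n,nm,len(q),'mid',np.round((q.min(0)+q.max(0))/2),'z98',round(np.percentile(q[:,2],98)))
    q=Q[(abs(Q[...,0]-561)<25)&(abs(Q[...,1]-325)<30)&(Q[...,2]>190)&(Q[...,2]<222)]
    if len(q):print('pump',np.percentile(q[:,2],95))
E
```

```text
time_s: 80.52
tcp_pos: [453.0, 326.8, 260.7]
tool_rot: [-0.754, 3.041, 0.004]
ft_force: [0.5, -0.2, -0.6]
finger_gap: 0.84
grasp_force: 0.0
80.5167 [453.  326.8 260.7] [-0.754  3.041  0.004] [ 0.5 -0.2 -0.6] 0.8395891363576172 0.0
top knob ((449.54180908203125, 324.6600646972656), (41.17178726196289, 14.17543888092041), 30.11988067626953)
top red 248 mid [508.  17. 146.] z98 157
top grey 250 mid [511.  72. 147.] z98 156
top teal 249 mid [512. 121. 148.] z98 157
top white 253 mid [510. 190. 146.] z98 157
top tA 149 mid [ 502. -455.  137.] z98 144
top tB 149 mid [ 576. -458.  137.] z98 144
top vial 92 mid [ 413. -482.  119.] z98 127
pump 210.7554919097713
side knob ((449.3757629394531, 324.2832946777344), (40.297908782958984, 16.665971755981445), 33.595672607421875)
side red 171 mid [509.  21. 145.] z98 155
side grey 155 mid [512.  69. 145.] z98 155
side teal 143 mid [513. 123. 146.] z98 155
side white 131 mid [510. 186. 146.] z98 155
side tA 253 mid [ 503. -456.  136.] z98 142
side tB 264 mid [ 577. -458.  137.] z98 141
side vial 163 mid [ 414. -485.  118.] z98 125
pump 209.50062118632414
```

View pics/side7.png

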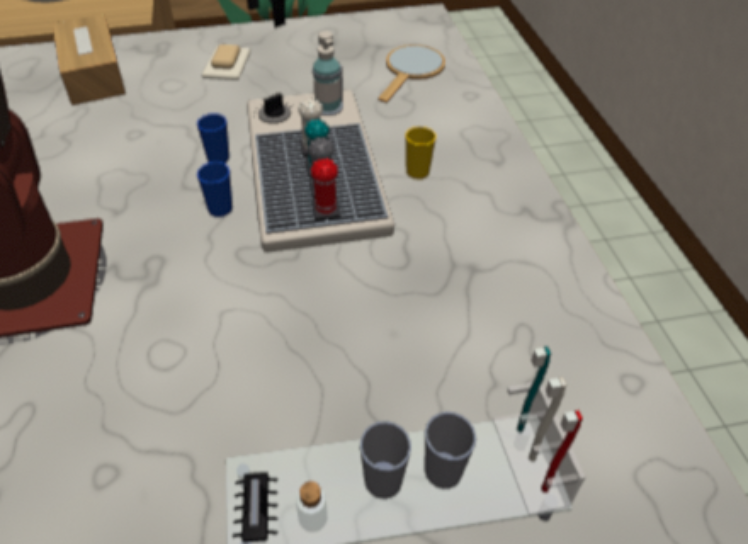

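Everything is in place. The four brushes stand on the grid (heads at about (310,105) to (323,170)). The tumblers stand on the shelf at (385,455) and (448,445). The vial and clip are unmoved, the pump is up, and the knob bar is at its end-stop angle.

```bash
python3 -m pendant '0 0 0 0 1;0 0 0 0 1;0 0 0 0 1'; python3 -c "
from h import *
print(workorder.close_job())"
```

```text
time_s: 80.87
tcp_pos: [450.7, 324.5, 252.6]
tool_rot: [0.756, -3.047, 0.001]
ft_force: [-0.2, 0.5, -0.1]
finger_gap: 0.994
grasp_force: 0.0
the job is handed in; nothing more can be done
None
```

I handed the job in at about 81 s: by my last camera check both tumblers stand on the shelf, all four brushes stand on the grid, the pump was pressed and sprang back, the fan knob is at its end stop, and the vial and clip are unmoved (the hand-in call returned no verdict).

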